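# Pack and latch the pharmacy's delivery case

### The job

Pack the whole order lying on the counter - every pill carton and every flat salve tin - into the open delivery case, tins lying flat and nothing standing above the rim, then shut the lid fully and only then push the slide latch along until its spring detent clicks and it is fully home. Leave the paperweight, stamp and dropper bottle among them where they are.

Things in the scene. Friction and masses are not known exactly. Their poses are not given: they have to be found in the camera images.
- case: open aluminium delivery case, fixed on a dark non-slip mat on the counter. Origin at the centre of its underside, on the counter; x along its length (away from the robot at yaw 0), y across it towards the hinge, z up. Outside 219 (x) by 154 (y) by 64 high to the rim; walls 3 thick
- case_floor (a point): centre of the case's inner floor, 6 above the counter and 58 below the rim. A fixed divider 3 thick and 40 high stands here along y and makes two bays, each 105 (x) by 148 (y). A bay takes two items side by side on its floor, 64 sides along y, middles about 54 from the divider and 36 either side of the case's middle: this leaves finger room at their 54-wide sides
- case_rim (a point): point in the plane of the case's rim, straight above the case's origin
- lid (a joint): lid angle in rad: 0 shut flat on the rim, grows as it opens; starts at 1.95 to 2.2 (open, leaning outward beyond the hinge), stop at 2.25. The lid is an aluminium plate 219 by 154 by 4, hinged along the case's +y wall at rim height; its stiff hinge keeps it wherever it is left (0.3 Nm; 2 to 5 N at the free edge)
- lid_edge (a point): middle of the lid's free edge, 154 from the hinge axis; when the lid is shut it lies over the case's -y wall
- lid_hinge (a point): middle of the hinge axis, at rim height (64) on the case's +y side, 77 from the case's middle; the lid plate lies 0 to 4 above the rim when shut
- latch (a joint): travel in m of the slide latch, a steel bar outside the case's -y wall that moves along the case's x: 0 back (free), 0.028 home. Starts at 0 to 0.007. Its claws slide over two lugs on the shut lid's edge; if it is home first, the lid cannot shut. Drags 1 to 2 N; from about 0.017 a spring ball resists with about 5 N more until 0.023, then snaps it home and holds it
- latch_tab (a point): centre of the latch's black thumb tab, a block 12 (case x) by 24 (y) by 24 (z) that sticks out 8 to 32 from the case's -y wall, 36 to 60 above the counter, and moves with the latch; push its near (-x) face towards the case's +x. The lugs and claws above the bar stick out no more than 9 from the wall
- carton_1: cardboard pill carton, a block 64 (own x) by 54 (own y) by 44 high, 80 to 170 g; nothing else fits on top of it under the lid, and it is too tall stood on end. Origin at the centre of its underside, z up. May be absent
- carton_2: cardboard pill carton, a block 64 (own x) by 54 (own y) by 44 high, 80 to 170 g; nothing else fits on top of it under the lid, and it is too tall stood on end. Origin at the centre of its underside, z up. May be absent
- tin_1: flat steel salve tin, silvery with a pale label on top, 64 (own x) by 54 (own y) by 21 high with rounded edges, 60 to 130 g; may be stacked two high in the case, not three. Origin at the centre of its underside, z up. May be absent
- tin_2: flat steel salve tin, silvery with a pale label on top, 64 (own x) by 54 (own y) by 21 high with rounded edges, 60 to 130 g; may be stacked two high in the case, not three. Origin at the centre of its underside, z up. May be absent
- tin_3: flat steel salve tin, silvery with a pale label on top, 64 (own x) by 54 (own y) by 21 high with rounded edges, 60 to 130 g; may be stacked two high in the case, not three. Origin at the centre of its underside, z up. May be absent
- tin_4: flat steel salve tin, silvery with a pale label on top, 64 (own x) by 54 (own y) by 21 high with rounded edges, 60 to 130 g; may be stacked two high in the case, not three. Origin at the centre of its underside, z up. May be absent
- paperweight: bystander: brass paperweight bar 80 by 26 by 28 high; origin at the centre of its underside
- stamp: bystander: turned wooden hand stamp, 36 across and 67 high, standing; origin at the centre of its underside
- dropper: bystander: small amber glass bottle, 38 across and 75 high, standing; origin at the centre of its underside

How it is judged:
By the outcome, as a careful person would: the job done as asked, in the order asked, and still so for the second after the job is handed in, with the robot touching nothing.
Of carton_1, carton_2, tin_1, tin_2, tin_3, tin_4 only 5 to 6 are there at a start; the rules pass over those that are not, and their reading is None.
At some moment in a run one of carton_1, carton_2, tin_1, tin_2, tin_3, tin_4 may be knocked a few centimetres aside while the robot is not near it.
Once in a run the grip may slacken for a moment while it holds something.
It also fails if it takes over 208 s, if anything falls off the work surface, if the arm or the gripper's body presses on something with over 40 N, if the wrist force passes 120 N, or if a joint passes its speed limit or range.

### The arm

A 6-joint arm with a two-finger parallel gripper is mounted at the origin on the work surface. World frame = base frame: x ahead of the robot, y to its left, z up, the work surface at z = 0. Lengths are in m, angles in rad, forces in N, time in s.
With the tool pointing down it reaches from about 0.35 to 0.85 m from the base axis. Payload 8.1 kg.
Tool frame: the origin (TCP) lies between the finger pads; the fingertips stand tips_ahead ahead of it and the grasp point (between the pads) lies 8 mm behind it (tips_ahead is the distance from the TCP to the fingertips, in m); z points along the fingers, x is the direction in which the jaws open and shut, and the axes are right-handed (so a half turn about z gives the same grasp; the last joint's range is limited). The gripper opens to 93 mm and grips with 3 to 60 N. Pads are 15 mm wide; open, the fingers measure 128 mm over their backs; the gripper's body (75 mm by 188 mm) begins 65 mm behind the grasp point.
Start: joints at [1.058, 0.13, 1.488, -0, 1.523, -0.085], TCP at [0.249, 0.546, 0.23] pointing down, gripper open.
Joint ranges: [-2.96, 2.96], [-0.89, 2.26], [0.02, 2.5], [-1.34, 4.48], [0, 2.73], [-2.66, 2.66]. Speed limits (rad/s): [2.39, 2.39, 2.79, 3.14, 3.14, 3.14].

### API

Orientations are given as a rotation vector (axis times angle).
In Python, from plant import * gives the robot as it stands.
- The arm moves only by the tool play_rows, never from a script. Its argument "increments" is a list that holds one entry, the list of rows, each a list of 4 numbers: the shift along the tool's x, y, z in cm, then the turn about the tool's z in rad. A call has 1 to 5 rows; each row is the pose to reach, as a shift and turn from the pose measured when the call began, along the tool's axes at that moment; what a row does not reach only later rows make up. A row lasts 1/10 s, in which the tool goes at most 50 mm and 8.59 degrees, less where a joint would pass 70% of its speed; a pose out of reach is approached as far as the arm can. A call with a gripper value outside its range is refused whole. "jaw" is the finger opening in cm, from 0 to 9.3, set as the call begins (left out, the last holds). The fingers move at their own pace and stop on an object; "squeeze" is the grip in N (left out, the last holds). Time passes only in rows, so rows that repeat a pose let the fingers close. It gives the time, the measured TCP pose, the force and the opening at its end, in the units of the state.
- read_state(): the state, without advancing time (a new reading comes with each control period).
- read_camera(name): name is "side" or "top"; returns (picture, depth): 400x640x3 uint8, blue, green, red; 400x640 float32, m along the optical axis (not along the pixel's ray), 0 where there is no reading.
- camera_params(name): a dict with "K" (3x3 intrinsics, pixels), "eye" and "orientation" of the camera in the world. Camera axes: x right, y up, looking along -z (the intrinsics and any distortion apply to the point x, -y, -z); pixel columns grow to the right and rows downward; lengths in m; the calibration is good to about 2 mm. A picture is of the moment at which its call begins. camera_params takes no time and is no camera call.
- close_job(): hands the job in, once; it reports no verdict.
The state is a dict: "t": time; "q": joint angles; "dq": joint speeds; "joint_torque": joint torques, N m; "tool_pos": TCP position; "orientation": TCP orientation; "force": force on the tool from outside, world axes, zero at the start; "wrist_torque": the same for the moment, N m; "opening": finger opening in m.
Only numpy, scipy, OpenCV 4.12 (cv2) and the standard library are available. Lean on these libraries where they do the work, as an engineer would, in place of code of your own. Each camera call takes 0.05 s, during which the arm holds its last target.

## Working session

There is one attempt and no reset: what is moved stays moved. The work goes in short steps, Python scripts to look and compute and a tool call to move; the robot and the scene stay as the last step left them, time stands still between calls to the robot, and variables do not carry over. Pictures are saved under pics/ and viewed, and the job is handed in when it is done.

Besides the shell and the picture viewer there is one more tool, called after "Request:" as name(argument=value, ...) on one line, values as JSON. play_rows: Moves the arm, as the interface text tells. Its arguments: {"type":"object","properties":{"increments":{"type":"array"},"jaw":{"type":"number"},"squeeze":{"type":"number"}},"required":["increments"]}

```bash
ls; mkdir -p pics; cat > h.py <<'E'
from plant import *
import numpy as np, cv2
from scipy.spatial.transform import Rotation as R
def cam(name):
    im,d=read_camera(name); return np.array(im),np.array(d)
def pts(name,d):
    P=camera_params(name);K=np.array(P["K"]);h,w=d.shape
    u,v=np.meshgrid(np.arange(w),np.arange(h))
    x=(u-K[0,2])/K[0,0]*d; y=(v-K[1,2])/K[1,1]*d
    c=np.stack([x,-y,-d],-1)
    o=np.array(P["orientation"])
    Rm=o if o.shape==(3,3) else R.from_rotvec(o).as_matrix()
    return c@Rm.T+np.array(P["eye"])
E
python3 - <<'E'
from h import *
print(read_state())
for n in("top","side"):
    print(camera_params(n))
    im,d=cam(n); cv2.imwrite(f"pics/{n}0.png",im); np.save(f"{n}0.npy",d)
E
```

```text
pics
{'t': 0.0, 'q': array([ 1.05759172e+00,  1.31191383e-01,  1.48928834e+00,  1.87481348e-05,
        1.52297691e+00, -8.54027612e-02]), 'dq': array([-2.02481111e-06, -1.22803991e-04,  1.00997792e-03, -7.99848130e-04,
        1.49549055e-03,  1.10864295e-03]), 'joint_torque': array([-2.26216325e-03, -5.59841931e+01, -4.91751981e+01,  7.64779304e-02,
        3.58786946e-02, -1.66755781e-04]), 'tool_pos': array([0.24862689, 0.54545839, 0.2285644 ]), 'orientation': array([ 2.64165005e+00,  1.69879839e+00, -2.60181039e-03]), 'force': array([-0.36325039,  0.10605142, -0.58993074]), 'wrist_torque': array([0.01155344, 0.02266179, 0.00169401]), 'opening': 0.09335595830515996}
{'K': array([[376.0853039 ,   0.        , 319.88016822],
       [  0.        , 376.0853039 , 198.26123612],
       [  0.        ,   0.        ,   1.        ]]), 'eye': array([ 0.45821645, -0.02548573,  0.73055169]), 'orientation': array([ 0.09293295, -0.11370016, -1.57713974])}
{'K': array([[491.80257431,   0.        , 325.80552889],
       [  0.        , 491.80257431, 210.1055325 ],
       [  0.        ,   0.        ,   1.        ]]), 'eye': array([-0.06116617, -0.63123126,  0.88740348]), 'orientation': array([ 0.74983735, -0.33039951, -0.72994377])}
```

View pics/top0.png

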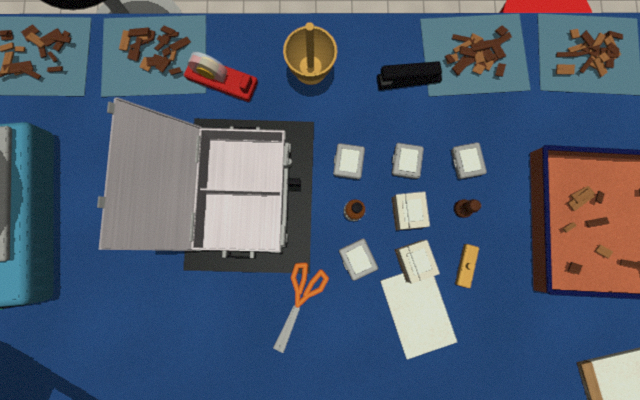

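View pics/side0.png

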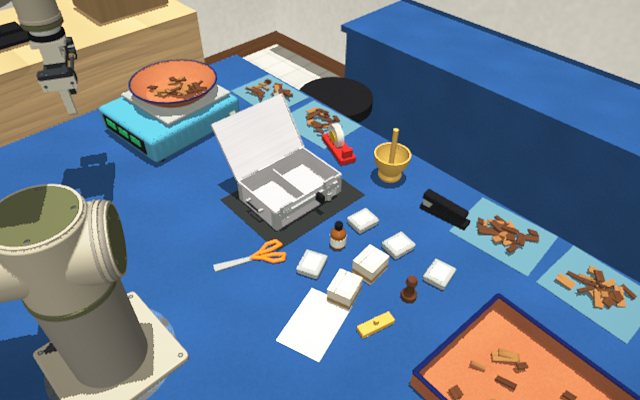

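View pics/c0.png

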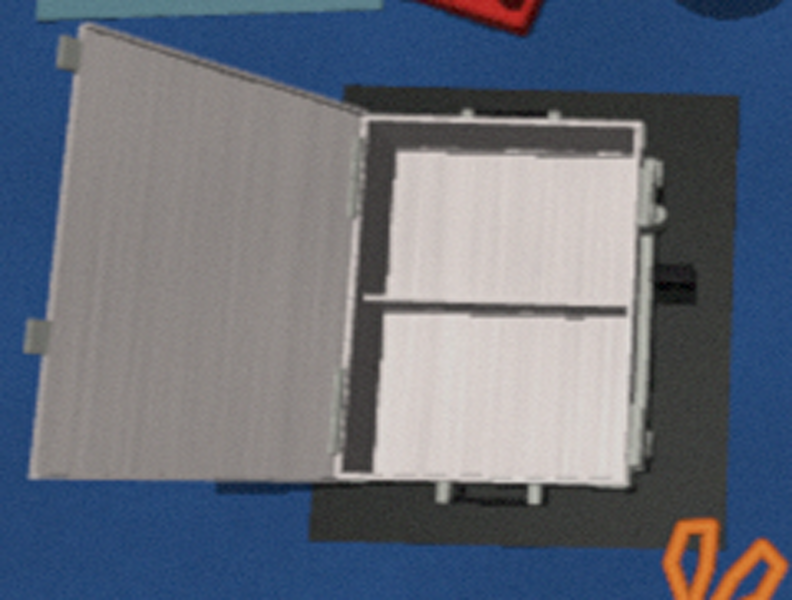

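View pics/c1.png

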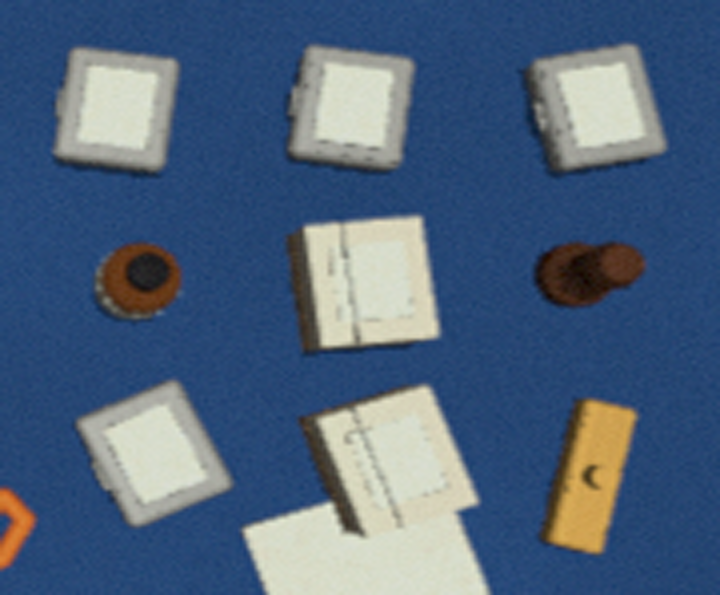

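```bash
python3 - <<'E'
from h import *
d=np.load("top0.npy");p=pts("top",d);z=p[...,2]
m=((z>0.060)&(z<0.0675)).astype(np.uint8); m[:115]=0;m[262:]=0;m[:,:185]=0;m[:,287:]=0
q=p[m>0]; print(m.sum(), q[:,2].mean()); r=cv2.minAreaRect((q[:,:2]*1000).astype(np.float32)); print(r)
# side cam
d2=np.load("side0.npy");p2=pts("side",d2);z2=p2[...,2]
im2=cv2.imread("pics/side0.png")
for(u,v) in [(300,330),(500,300),(250,300),(420,250)]: print('side floor',round(float(z2[v,u]),4))
m=((z2>0.060)&(z2<0.0675)).astype(np.uint8); m[:140]=0;m[235:]=0;m[:,:225]=0;m[:,345:]=0
q=p2[m>0]; print(m.sum());print(cv2.minAreaRect((q[:,:2]*1000).astype(np.float32)))
m=((z2>0.012)&(z2<0.1)).astype(np.uint8);m[:200]=0;m[340:]=0;m[:,:292]=0;m[:,460:]=0
n,l,s,c=cv2.connectedComponentsWithStats(m)
for i in range(1,n):
    if s[i,4]<60: continue
    q=p2[l==i]; top=np.percentile(q[:,2],90); t=q[q[:,2]>top-0.004]
    print(s[i][:2],np.round(top,4),cv2.minAreaRect((t[:,:2]*1000).astype(np.float32)))
E
```

```text
1027 0.06437396973213923
((564.91845703125, 110.00056457519531), (165.84677124023438, 221.727783203125), 88.00019836425781)
side floor -0.0016
side floor 0.0383
side floor -0.0009
side floor 0.0013
585
((562.4777221679688, 43.178504943847656), (309.37286376953125, 223.2977294921875), 87.4757308959961)
[292 200] 0.0545 ((541.8997192382812, 20.643047332763672), (21.143665313720703, 82.76278686523438), 67.14744567871094)
[421 200] 0.0476 ((795.3881225585938, -220.40162658691406), (29.953794479370117, 79.0422134399414), 12.252881050109863)
[347 208] 0.0231 ((623.874267578125, -94.99992370605469), (54.90177917480469, 63.55675506591797), 80.77059173583984)
[330 221] 0.0743 ((527.6902465820312, -101.50592803955078), (20.961599349975586, 16.74379539489746), 75.1044921875)
[382 232] 0.0234 ((624.4387817382812, -208.52035522460938), (53.734188079833984, 63.89210510253906), 81.58174133300781)
[326 245] 0.0462 ((477.2705383300781, -208.93243408203125), (162.0248260498047, 63.58080291748047), 7.1658220291137695)
[296 250] 0.023 ((435.5464172363281, -108.30723571777344), (66.9288330078125, 53.39362335205078), 23.278162002563477)
[423 259] 0.0232 ((623.1210327148438, -328.757080078125), (63.51893997192383, 53.32148742675781), 9.274846076965332)
[401 276] 0.0654 ((530.555419921875, -314.9912414550781), (19.269832611083984, 19.56976318359375), 26.455490112304688)
[357 312] 0.0193 ((421.7935485839844, -314.432373046875), (25.702028274536133, 79.5902328491211), 73.4391098022461)
[446 328] 0.0508 ((495.63568115234375, -451.5207824707031), (10.030701637268066, 39.47832489013672), 86.59257507324219)
```

```bash
cat >> h.py <<'E'
def ray(name,u,v,z):
    P=camera_params(name);K=np.array(P["K"])
    c=R.from_rotvec(P["orientation"]).as_matrix()@np.array([(u-K[0,2])/K[0,0],-(v-K[1,2])/K[1,1],-1]);e=np.array(P["eye"])
    return e+c*(z-e[2])/c[2]
def proj(name,X):
    P=camera_params(name);K=np.array(P["K"])
    c=(np.atleast_2d(X)-np.array(P["eye"]))@R.from_rotvec(P["orientation"]).as_matrix()
    return np.stack([K[0,2]+K[0,0]*c[:,0]/-c[:,2],K[1,2]-K[1,1]*c[:,1]/-c[:,2]],-1)
def casew(c,yaw,pts):
    pts=np.atleast_2d(np.array(pts,float));C,S=np.cos(yaw),np.sin(yaw)
    return np.stack([c[0]+C*pts[:,0]-S*pts[:,1],c[1]+S*pts[:,0]+C*pts[:,1],pts[:,2]],-1)
E
python3 - <<'E'
from h import *
for (a,b) in [(365,117),(643,122),(630,487),(336,479)]:
    print(np.round(ray("top",90+a/3.3,90+b/3,0.064),4))
c=(0.5645,0.106);yaw=-np.deg2rad(2)
for cam_ in("top","side"):
    im=cv2.imread(f"pics/{cam_}0.png")
    f=3
    big=cv2.resize(im,None,fx=f,fy=f,interpolation=cv2.INTER_CUBIC)
    for hx,hy,zz,col in[(.1095,.077,.064,(0,0,255)),(.1065,.074,.006,(0,255,0)),(.0015,.074,.046,(255,0,0))]:
        P=proj(cam_,casew(c,yaw,[(-hx,-hy,zz),(hx,-hy,zz),(hx,hy,zz),(-hx,hy,zz)]))
        cv2.polylines(big,[np.int32((P+.5)*f)],True,col,1)
    u,v=proj(cam_,[[c[0],c[1],.03]])[0]*f
    cv2.imwrite(f"pics/ov_{cam_}.png",big[int(v)-280:int(v)+280,max(int(u)-390,0):int(u)+390])
E
```

```text
[0.6755 0.1817 0.064 ]
[0.6715 0.0281 0.064 ]
[0.4513 0.0345 0.064 ]
[0.4574 0.1901 0.064 ]
```

View pics/ov_top.png

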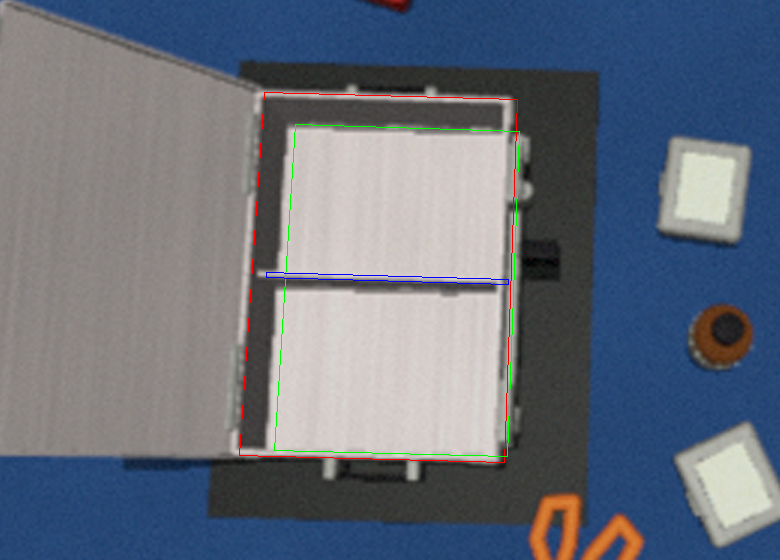

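View pics/ov_side.png

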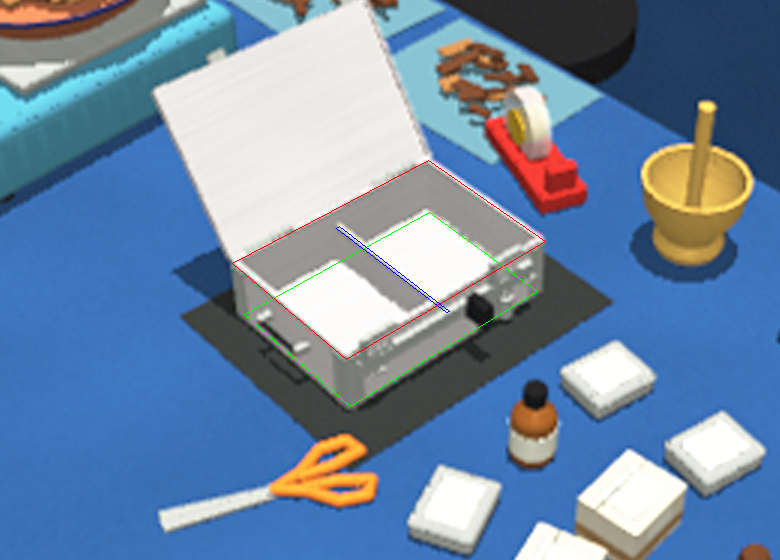

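```bash
cat >> h.py <<'E'
C0=(0.564,0.1065);YAW=np.deg2rad(-2)
def slot(x,y): return casew(C0,YAW,[(x,y,0)])[0][:2]
def plan(*wps,dmax=22,tmax=0.7):
    """wps: (x,y,z,phi_deg) m; prints per-call deltas [cm cm cm rad]"""
    s=read_state();p=np.array(s["tool_pos"]);M=R.from_rotvec(s["orientation"]).as_matrix()
    phi=np.arctan2(M[1,0],M[0,0])
    print("t %.2f pos %s phi %.1f tilt %.3f F %s open %.4f q6 %.2f"%(s["t"],np.round(p,4),np.degrees(phi),np.arccos(-M[2,2]),np.round(s["force"],1),s["opening"],s["q"][5]))
    for w in wps:
        tp=np.array(w[:3]);tphi=np.deg2rad(w[3])
        dphi=(tphi-phi+np.pi)%(2*np.pi)-np.pi
        n=max(1,int(np.ceil(np.linalg.norm(tp-p)*100/dmax)),int(np.ceil(abs(dphi)/tmax)))
        for k in range(n):
            D=(tp-p)/n; sh=M.T@D*100
            print("  ",np.round(sh,2).tolist(),round(-dphi/n,3))
            M=M@R.from_rotvec([0,0,-dphi/n]).as_matrix()
        p=tp;phi=tphi;print("  --",w)
def items(dy=-0.00175,show=True):
    d=cam("top")[1] if show else np.load("top0.npy")
    p=pts("top",d);z=p[...,2]
    m=((z>0.012)&(z<0.1)&(p[...,1]<-0.02)&(p[...,1]>-0.40)&(p[...,0]>0.33)&(p[...,0]<0.72)).astype(np.uint8)
    n,l,s,c=cv2.connectedComponentsWithStats(m);out=[]
    for i in range(1,n):
        if s[i,4]<100: continue
        q=p[l==i]; top=np.percentile(q[:,2],90); t=q[q[:,2]>top-0.006]
        (cx,cy),(w,h),a=cv2.minAreaRect((t[:,:2]*1000).astype(np.float32))
        th=a if w>h else a-90
        print("x %.4f y %.4f top %.4f  %.0fx%.0f long-dir %.1f"%(cx/1000,cy/1000+dy,top,max(w,h),min(w,h),th))
E
python3 - <<'E'
from h import *
print([slot(a*.054,b*.036) for a in(1,-1) for b in(1,-1)])
plan((.40,.30,.26,65.5),(.625,-.093,.12,80.5),(.625,-.093,.013,80.5))
E
```

```text
[array([0.61922349, 0.1405935 ]), array([0.61671072, 0.06863736]), array([0.51128928, 0.14436264]), array([0.50877651, 0.0724065 ])]
t 0.10 pos [0.2487 0.5455 0.2287] phi 65.5 tilt 0.002 F [-1.  -0.7 -1.7] open 0.0932 q6 -0.09
   [-8.03, 11.98, -1.55] -0.0
   [-8.03, 11.98, -1.55] -0.0
  -- (0.4, 0.3, 0.26, 65.5)
   [-8.8, 12.26, 4.68] -0.087
   [-9.84, 11.44, 4.68] -0.087
   [-10.8, 10.54, 4.68] -0.087
  -- (0.625, -0.093, 0.12, 80.5)
   [0.02, 0.01, 10.7] -0.0
  -- (0.625, -0.093, 0.013, 80.5)
```

Request:
play_rows(increments=[[[-2,3,-0.4,0],[-5,7,-1,0],[-8,12,-1.5,0],[-11,16,-2.5,0],[-15,22,-3,0]]], jaw=7.8, squeeze=25)

```text
t: 0.6
tool_pos: [0.3704, 0.3433, 0.2566]
orientation: [2.641, 1.7, -0.002]
force: [0.4, 0.8, 0.5]
opening: 0.078
```

```bash
python3 - <<'E'
from h import *
plan((.625,-.093,.12,80.5),(.625,-.093,.013,80.5))
E
```

```text
t 0.60 pos [0.3704 0.3433 0.2566] phi 65.5 tilt 0.001 F [0.4 0.8 0.5] open 0.0780 q6 -0.50
   [-9.71, 13.75, 4.57] -0.087
   [-10.87, 12.85, 4.57] -0.087
   [-11.95, 11.86, 4.57] -0.087
  -- (0.625, -0.093, 0.12, 80.5)
   [0.01, 0.0, 10.7] -0.0
  -- (0.625, -0.093, 0.013, 80.5)
```

Request:
play_rows(increments=[[[-2,3,0,0],[-4,5.5,0,0],[-6,8.5,0,-0.03],[-8,11,0,-0.06],[-9.7,13.7,1,-0.09]]])

```text
t: 1.1
tool_pos: [0.4559, 0.197, 0.2478]
orientation: [2.561, 1.818, 0.001]
force: [0.2, 1.1, -0.3]
opening: 0.078
```

Request:
play_rows(increments=[[[-2,2.5,1,0],[-4,5,2,0],[-6,8,3,-0.03],[-8,10,4,-0.06],[-10.8,12.9,6,-0.09]]])

```text
t: 1.6
tool_pos: [0.5431, 0.052, 0.1886]
orientation: [2.474, 1.933, 0.004]
force: [1.6, 0.3, 0.3]
opening: 0.0781
```

```bash
python3 - <<'E'
from h import *
items()
plan((.625,-.093,.08,80.5),(.625,-.093,.013,80.5))
E
```

```text
x 0.6253 y -0.2076 top 0.0229  64x54 long-dir -9.7
x 0.6247 y -0.3271 top 0.0231  64x54 long-dir 10.5
x 0.6253 y -0.0928 top 0.0231  64x54 long-dir -8.4
x 0.5256 y -0.2057 top 0.0462  64x54 long-dir 4.9
x 0.5315 y -0.3135 top 0.0661  20x20 long-dir 22.0
x 0.5280 y -0.1004 top 0.0758  18x17 long-dir -46.2
x 0.4365 y -0.1067 top 0.0231  64x54 long-dir 24.0
x 0.4324 y -0.2137 top 0.0463  64x55 long-dir 18.2
x 0.4224 y -0.3134 top 0.0190  79x27 long-dir -15.9
t 1.65 pos [0.543  0.0463 0.1838] phi 76.0 tilt 0.004 F [-2.6 -4.3 -2.6] open 0.0779 q6 -1.33
   [-11.49, 11.33, 10.43] -0.079
  -- (0.625, -0.093, 0.08, 80.5)
   [0.03, 0.0, 6.7] -0.0
  -- (0.625, -0.093, 0.013, 80.5)
```

Request:
play_rows(increments=[[[-2.5,2.5,0.5,0],[-5,5,1,0],[-8,8,2,-0.04],[-11.5,11.3,5,-0.08],[-11.5,11.3,9,-0.08]]])

```text
t: 2.15
tool_pos: [0.6286, -0.0979, 0.0966]
orientation: [2.392, 2.023, 0.001]
force: [-0.0, 0.4, 0.3]
opening: 0.0781
```

```bash
python3 - <<'E'
from h import *
plan((.625,-.093,.013,81))
E
```

```text
t 2.15 pos [ 0.6286 -0.0979  0.0966] phi 80.5 tilt 0.009 F [-0.   0.4  0.3] open 0.0781 q6 -1.63
   [0.47, -0.49, 8.35] -0.01
  -- (0.625, -0.093, 0.013, 81)
```

Request:
play_rows(increments=[[[0.4,-0.4,2,0],[0.4,-0.4,5,-0.01],[0.4,-0.4,7,-0.01],[0.4,-0.4,8.2,-0.01],[0.4,-0.4,8.3,-0.01]]])

```text
t: 2.65
tool_pos: [0.6254, -0.0938, 0.0125]
orientation: [2.383, 2.035, -0.001]
force: [0.5, -0.5, 0.5]
opening: 0.0782
```

Request:
play_rows(increments=[[[0,0,0,0],[0,0,0,0],[0,0,0,0],[0,0,0,0],[0,0,0,0]]], jaw=4.5, squeeze=25)

```text
t: 3.15
tool_pos: [0.6257, -0.0937, 0.013]
orientation: [2.382, 2.035, 0.0]
force: [0.5, -0.3, 1.9]
opening: 0.0537
```

```bash
python3 - <<'E'
from h import *
x,y=slot(.054,.036)
plan((.625,-.093,.12,81),(x,y,.12,-2),(x,y,.021,-2))
im,d=cam("side");cv2.imwrite("pics/s1.png",cv2.resize(im[150:350,220:480],None,fx=3,fy=3))
E
```

```text
t 3.15 pos [ 0.6257 -0.0937  0.013 ] phi 81.0 tilt 0.009 F [ 0.5 -0.3  1.9] open 0.0537 q6 -1.64
   [0.0, -0.01, -10.7] 0.0
  -- (0.625, -0.093, 0.12, 81)
   [7.66, -1.41, -0.05] 0.483
   [6.13, -4.8, -0.05] 0.483
   [3.2, -7.1, -0.05] 0.483
  -- (np.float64(0.6192234865403212), np.float64(0.1405934969507524), 0.12, -2)
   [-0.06, -0.06, 9.9] -0.0
  -- (np.float64(0.6192234865403212), np.float64(0.1405934969507524), 0.021, -2)
```

View pics/s1.png

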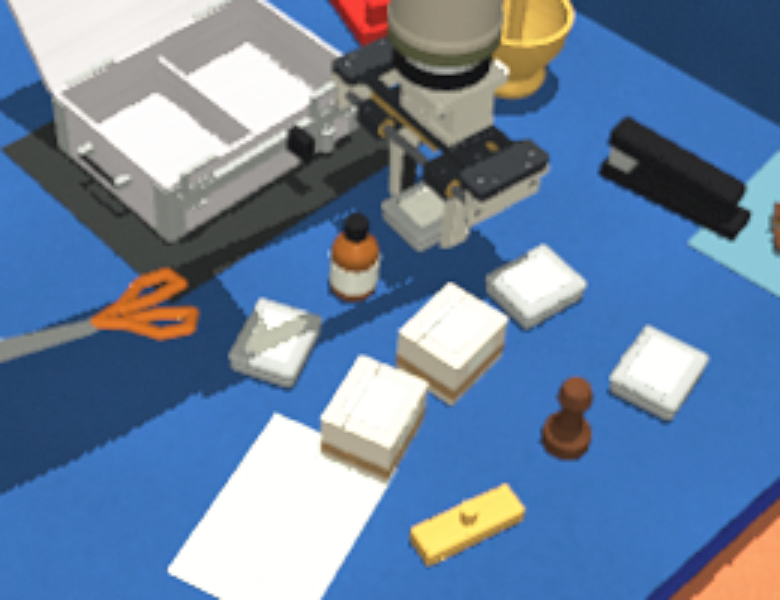

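Request:
play_rows(increments=[[[0,0,-1.5,0],[0,0,-4,0],[0,0,-7,0],[0,0,-9.5,0],[0,0,-10.7,0]]])

```text
t: 3.7
tool_pos: [0.6268, -0.0934, 0.1243]
orientation: [2.379, 2.033, 0.005]
force: [0.2, 0.6, -0.7]
opening: 0.054
```

Request:
play_rows(increments=[[[1.3,-0.3,0,0.08],[3,-0.6,0,0.18],[4.6,-1,0,0.28],[6.2,-1.3,0,0.38],[7.7,-1.6,0,0.48]]])

```text
t: 4.2
tool_pos: [0.6225, -0.0142, 0.1234]
orientation: [2.798, 1.404, 0.008]
force: [0.1, -0.1, -0.6]
opening: 0.0538
```

```bash
python3 - <<'E'
from h import *
x,y=slot(.054,.036)
plan((x,y,.12,-2),(x,y,.021,-2))
E
```

```text
t 4.20 pos [ 0.6225 -0.0142  0.1234] phi 53.3 tilt 0.012 F [ 0.1 -0.1 -0.6] open 0.0538 q6 -1.03
   [6.1, -4.76, 0.11] 0.482
   [3.2, -7.05, 0.11] 0.482
  -- (np.float64(0.6192234865403212), np.float64(0.1405934969507524), 0.12, -2)
   [-0.1, -0.07, 9.9] -0.0
  -- (np.float64(0.6192234865403212), np.float64(0.1405934969507524), 0.021, -2)
```

Request:
play_rows(increments=[[[1.2,-1,0,0.1],[2.4,-1.9,0,0.2],[3.6,-2.8,0,0.3],[4.9,-3.8,0,0.4],[6.1,-4.8,0,0.48]]])

```text
t: 4.7
tool_pos: [0.6201, 0.0641, 0.1225]
orientation: [3.055, 0.693, 0.011]
force: [1.2, 0.3, -0.9]
opening: 0.0538
```

Request:
play_rows(increments=[[[0.6,-1.4,0,0.1],[1.3,-2.8,0,0.2],[1.9,-4.2,0,0.3],[2.6,-5.6,0,0.4],[3.2,-7.1,0,0.48]]])

```text
t: 5.2
tool_pos: [0.618, 0.1424, 0.1216]
orientation: [3.133, -0.06, 0.013]
force: [0.0, 0.2, -0.3]
opening: 0.0534
```

```bash
python3 - <<'E'
from h import *
x,y=slot(.054,.036)
plan((x,y,.06,-2),(x,y,.021,-2))
im,d=cam("top");p=pts("top",d)
cv2.imwrite("pics/t1.png",cv2.resize(im[90:290,130:390],None,fx=3,fy=3))
E
```

```text
t 5.20 pos [0.618  0.1424 0.1216] phi -2.2 tilt 0.011 F [ 0.   0.2 -0.3] open 0.0534 q6 0.19
   [0.08, 0.13, 6.16] -0.003
  -- (np.float64(0.6192234865403212), np.float64(0.1405934969507524), 0.06, -2)
   [-0.03, -0.03, 3.9] -0.0
  -- (np.float64(0.6192234865403212), np.float64(0.1405934969507524), 0.021, -2)
```

View pics/t1.png

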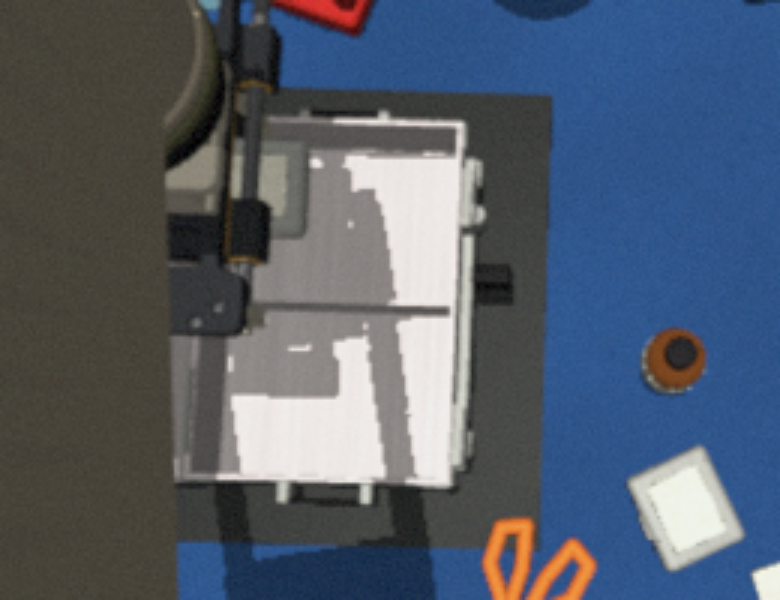

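Request:
play_rows(increments=[[[0.1,0.1,1.5,0],[0.1,0.1,3,0],[0.1,0.1,4.5,0],[0.1,0.1,6,0],[0.1,0.1,7,0]]])

```text
t: 5.75
tool_pos: [0.6179, 0.1426, 0.0487]
orientation: [3.134, -0.065, 0.008]
force: [-1.1, 0.2, -1.0]
opening: 0.0534
```

Request:
play_rows(increments=[[[0,0,1,0],[0,0,2,0],[0,0,2.7,0],[0,0,3,0],[0,0,3.1,0]]])

```text
t: 6.25
tool_pos: [0.6181, 0.1424, 0.019]
orientation: [3.134, -0.065, 0.007]
force: [-8.1, -1.9, 13.5]
opening: 0.0537
```

```bash
python3 - <<'E'
from h import *
x,y=slot(.054,.036)
plan((x,y,.019,-2))
E
```

```text
t 6.25 pos [0.6181 0.1424 0.019 ] phi -2.4 tilt 0.008 F [-8.1 -1.9 13.5] open 0.0537 q6 0.19
   [0.12, 0.18, 0.0] -0.006
  -- (np.float64(0.6192234865403212), np.float64(0.1405934969507524), 0.019, -2)
```

Request:
play_rows(increments=[[[0,0,-0.1,0],[0,0,-0.1,0],[0,0,-0.1,0],[0,0,-0.1,0]]], jaw=6.4)

```text
t: 6.65
tool_pos: [0.6182, 0.1425, 0.02]
orientation: [3.134, -0.065, 0.008]
force: [1.0, 0.4, -0.1]
opening: 0.0637
```

Request:
play_rows(increments=[[[0,0,-1,0],[0,0,-3,0],[0,0,-6,0],[0,0,-9,0],[0,0,-11,0]]])

```text
t: 7.15
tool_pos: [0.6187, 0.1435, 0.1335]
orientation: [3.135, -0.065, 0.013]
force: [0.8, 0.2, 0.7]
opening: 0.0638
```

```bash
python3 - <<'E'
from h import *
items()
plan((.625,-.2075,.11,80.3),(.625,-.2075,.013,80.3))
im,d=cam("top");cv2.imwrite("pics/t2.png",cv2.resize(im[90:290,130:390],None,fx=3,fy=3))
E
```

```text
x 0.6251 y -0.2075 top 0.0230  64x54 long-dir -10.0
x 0.6246 y -0.3273 top 0.0230  64x54 long-dir 10.2
x 0.5256 y -0.2058 top 0.0464  64x55 long-dir 5.1
x 0.5312 y -0.3132 top 0.0660  21x20 long-dir 87.2
x 0.5281 y -0.1006 top 0.0758  18x17 long-dir -45.6
x 0.4365 y -0.1069 top 0.0230  64x54 long-dir 24.2
x 0.4324 y -0.2137 top 0.0464  64x55 long-dir 18.5
x 0.4225 y -0.3130 top 0.0190  79x27 long-dir -16.2
t 7.20 pos [0.6204 0.1437 0.1371] phi -2.4 tilt 0.014 F [ 1.5 -0.1  3.4] open 0.0640 q6 0.19
   [0.62, 11.69, 0.97] -0.481
   [-4.85, 10.65, 0.97] -0.481
   [-9.23, 7.2, 0.97] -0.481
  -- (0.625, -0.2075, 0.11, 80.3)
   [0.03, -0.13, 9.7] -0.0
  -- (0.625, -0.2075, 0.013, 80.3)
```

View pics/t2.png

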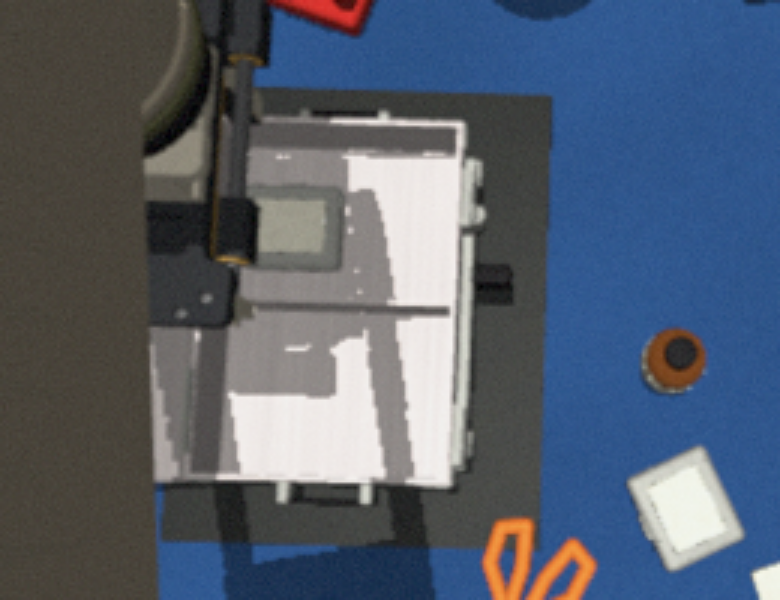

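Request:
play_rows(increments=[[[0.1,2,0,-0.08],[0.2,4.5,0,-0.18],[0.4,7,0.3,-0.28],[0.5,9.5,0.6,-0.38],[0.6,11.7,1,-0.48]]], jaw=7.8)

```text
t: 7.75
tool_pos: [0.6209, 0.0254, 0.1249]
orientation: [3.057, 0.688, 0.015]
force: [0.3, 0.2, -0.5]
opening: 0.0781
```

Request:
play_rows(increments=[[[-0.9,2,0,-0.09],[-1.8,4,0,-0.18],[-2.8,6.2,0.3,-0.28],[-3.8,8.5,0.6,-0.38],[-4.9,10.6,1,-0.48]]])

```text
t: 8.25
tool_pos: [0.6216, -0.0924, 0.1146]
orientation: [2.802, 1.4, 0.01]
force: [1.1, -0.3, -0.8]
opening: 0.078
```

```bash
python3 - <<'E'
from h import *
plan((.625,-.2075,.10,80),(.625,-.2075,.013,80))
E
```

```text
t 8.25 pos [ 0.6216 -0.0924  0.1146] phi 53.1 tilt 0.011 F [ 1.1 -0.3 -0.8] open 0.0780 q6 -1.15
   [-9.0, 7.16, 1.52] -0.47
  -- (0.625, -0.2075, 0.1, 80)
   [0.03, -0.09, 8.7] -0.0
  -- (0.625, -0.2075, 0.013, 80)
```

Request:
play_rows(increments=[[[-1.8,1.4,0.3,-0.09],[-3.6,2.9,0.6,-0.18],[-5.4,4.3,0.9,-0.28],[-7.2,5.7,1.2,-0.38],[-9,7.2,1.5,-0.47]]])

```text
t: 8.75
tool_pos: [0.6245, -0.2083, 0.0989]
orientation: [2.395, 2.019, 0.005]
force: [0.4, 0.7, 0.4]
opening: 0.0779
```

```bash
python3 - <<'E'
from h import *
plan((.625,-.2075,.013,80))
E
```

```text
t 8.75 pos [ 0.6245 -0.2083  0.0989] phi 80.3 tilt 0.009 F [0.4 0.7 0.4] open 0.0779 q6 -1.80
   [0.11, -0.04, 8.59] 0.005
  -- (0.625, -0.2075, 0.013, 80)
```

Request:
play_rows(increments=[[[0.1,0,2,0],[0.1,0,5,0],[0.1,0,7.2,0],[0.1,0,8.4,0],[0.1,0,8.6,0]]])

```text
t: 9.25
tool_pos: [0.6248, -0.2076, 0.0118]
orientation: [2.396, 2.02, 0.004]
force: [0.1, -0.1, 0.4]
opening: 0.078
```

Request:
play_rows(increments=[[[0,0,0,0],[0,0,0,0],[0,0,0,0],[0,0,0,0],[0,0,0,0]]], jaw=4.5)

```text
t: 9.75
tool_pos: [0.625, -0.2076, 0.0122]
orientation: [2.396, 2.02, 0.004]
force: [0.0, 0.8, 1.1]
opening: 0.0536
```

Request:
play_rows(increments=[[[0,0,-1.5,0],[0,0,-4,0],[0,0,-7,0],[0,0,-9.5,0],[0,0,-10.7,0]]])

```text
t: 10.25
tool_pos: [0.6259, -0.2078, 0.1236]
orientation: [2.392, 2.017, 0.008]
force: [-0.2, -0.0, -0.9]
opening: 0.054
```

```bash
python3 - <<'E'
from h import *
x,y=slot(.054,-.036)
plan((x,y,.12,-2),(x,y,.021,-2))
E
```

```text
t 10.25 pos [ 0.6259 -0.2078  0.1236] phi 80.3 tilt 0.014 F [-0.2 -0.  -0.9] open 0.0540 q6 -1.80
   [9.03, -1.86, 0.06] 0.479
   [7.16, -5.81, 0.06] 0.479
   [3.68, -8.46, 0.06] 0.479
  -- (np.float64(0.6167107227777411), np.float64(0.0686373574053775), 0.12, -2)
   [-0.12, -0.06, 9.9] -0.0
  -- (np.float64(0.6167107227777411), np.float64(0.0686373574053775), 0.021, -2)
```

Request:
play_rows(increments=[[[1.6,-0.3,0,0.09],[3.4,-0.7,0,0.18],[5.2,-1.1,0,0.28],[7.1,-1.5,0,0.38],[9,-1.9,0,0.48]]])

```text
t: 10.75
tool_pos: [0.6219, -0.1151, 0.1228]
orientation: [2.808, 1.385, 0.011]
force: [0.4, -0.1, -1.2]
opening: 0.0538
```

Request:
play_rows(increments=[[[1.4,-1.2,0,0.09],[2.8,-2.3,0,0.18],[4.3,-3.5,0,0.28],[5.7,-4.6,0,0.38],[7.2,-5.8,0,0.48]]])

```text
t: 11.25
tool_pos: [0.6193, -0.022, 0.122]
orientation: [3.06, 0.672, 0.014]
force: [0.0, 0.4, -1.0]
opening: 0.0539
```

```bash
python3 - <<'E'
from h import *
x,y=slot(.054,-.036)
plan((x,y,.12,-2),(x,y,.021,-2))
items()
E
```

```text
t 11.25 pos [ 0.6193 -0.022   0.122 ] phi 24.8 tilt 0.012 F [ 0.   0.4 -1. ] open 0.0539 q6 -0.55
   [3.56, -8.34, 0.14] 0.467
  -- (np.float64(0.6167107227777411), np.float64(0.0686373574053775), 0.12, -2)
   [-0.11, -0.06, 9.9] -0.0
  -- (np.float64(0.6167107227777411), np.float64(0.0686373574053775), 0.021, -2)
x 0.6244 y -0.3263 top 0.0230  64x55 long-dir 9.5
x 0.5262 y -0.2155 top 0.0466  65x36 long-dir 2.6
x 0.5312 y -0.3132 top 0.0660  21x20 long-dir 88.7
x 0.4326 y -0.2138 top 0.0464  64x55 long-dir 17.9
x 0.4224 y -0.3136 top 0.0189  80x27 long-dir -17.1
x 0.4429 y -0.0783 top 0.0228  37x13 long-dir -0.7
```

Request:
play_rows(increments=[[[0.7,-1.7,0,0.1],[1.4,-3.3,0,0.2],[2.1,-5,0,0.29],[2.8,-6.7,0,0.38],[3.5,-8.3,0.2,0.46]]])

```text
t: 11.8
tool_pos: [0.6165, 0.0716, 0.1196]
orientation: [3.137, -0.056, 0.017]
force: [-0.2, -0.3, -0.4]
opening: 0.0537
```

```bash
python3 - <<'E'
from h import *
x,y=slot(.054,-.036)
plan((x,y,.05,-2),(x,y,.0195,-2))
E
```

```text
t 11.80 pos [0.6165 0.0716 0.1196] phi -2.0 tilt 0.011 F [-0.2 -0.3 -0.4] open 0.0537 q6 0.07
   [-0.05, 0.27, 6.96] -0.001
  -- (np.float64(0.6167107227777411), np.float64(0.0686373574053775), 0.05, -2)
   [-0.03, -0.01, 3.05] -0.0
  -- (np.float64(0.6167107227777411), np.float64(0.0686373574053775), 0.0195, -2)
```

Request:
play_rows(increments=[[[0,0.3,1.5,0],[0,0.3,3,0],[0,0.3,4.5,0],[0,0.3,6,0],[0,0.3,7,0]]])

```text
t: 12.3
tool_pos: [0.6169, 0.0676, 0.0481]
orientation: [3.137, -0.055, 0.015]
force: [0.6, 3.4, 1.8]
opening: 0.0542
```

Request:
play_rows(increments=[[[0,0,1,0],[0,0,2,0],[0,0,2.6,0],[0,0,2.8,0],[0,0,2.9,0]]])

```text
t: 12.8
tool_pos: [0.618, 0.067, 0.0219]
orientation: [3.137, -0.055, 0.017]
force: [-13.3, -0.5, 30.3]
opening: 0.0538
```

```bash
python3 - <<'E'
from h import *
x,y=slot(.054,-.036)
plan((x,y,.019,-2))
im,d=cam("side");cv2.imwrite("pics/s2.png",cv2.resize(im[80:280,180:440],None,fx=3,fy=3))
E
```

```text
t 12.80 pos [0.618  0.067  0.0219] phi -2.0 tilt 0.012 F [-13.3  -0.5  30.3] open 0.0538 q6 0.07
   [-0.14, -0.16, 0.29] -0.0
  -- (np.float64(0.6167107227777411), np.float64(0.0686373574053775), 0.019, -2)
```

View pics/s2.png

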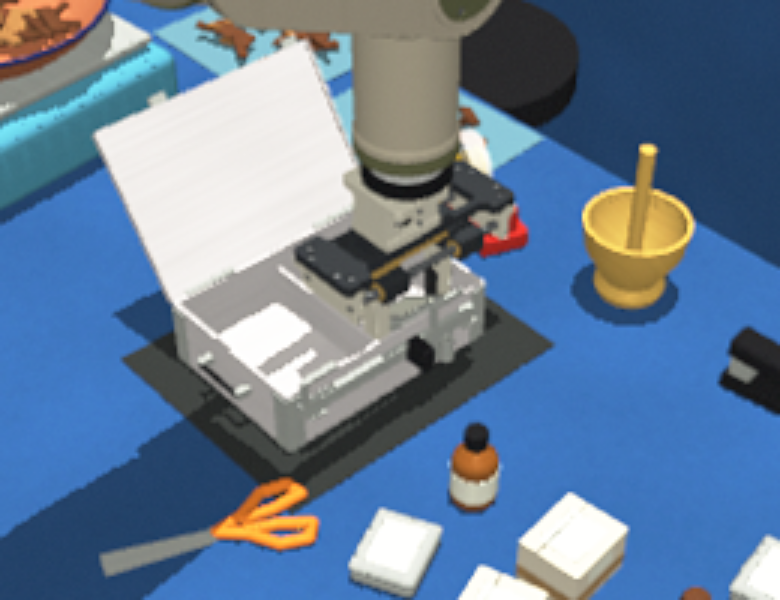

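Request:
play_rows(increments=[[[0,0,-0.5,0],[0,0,-1,0],[0,-0.2,-1,0],[0,-0.4,-1,0]]])

```text
t: 13.25
tool_pos: [0.6179, 0.0705, 0.0312]
orientation: [3.136, -0.055, 0.016]
force: [0.0, 0.8, -1.8]
opening: 0.0536
```

```bash
python3 - <<'E'
from h import *
plan()
im,d=cam("top");cv2.imwrite("pics/t3.png",cv2.resize(im[100:270,170:340],None,fx=4,fy=3.5,interpolation=cv2.INTER_CUBIC))
E
```

```text
t 13.25 pos [0.6179 0.0705 0.0312] phi -2.0 tilt 0.012 F [ 0.   0.8 -1.8] open 0.0536 q6 0.07
```

View pics/t3.png

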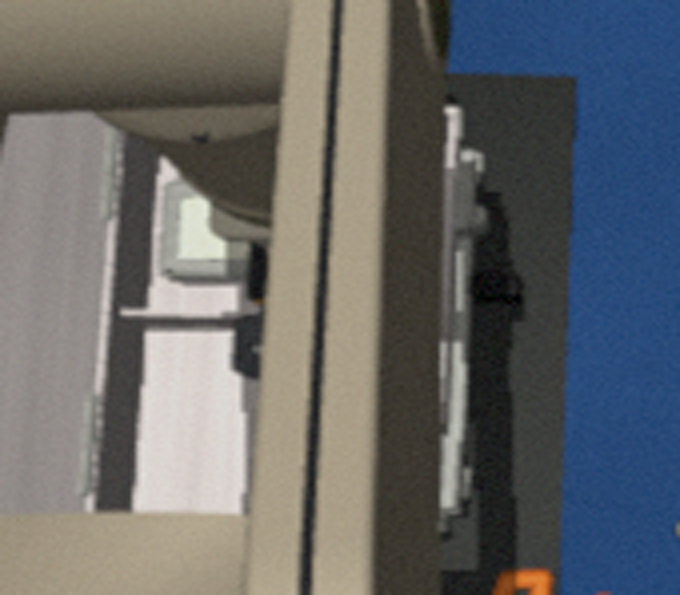

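Request:
play_rows(increments=[[[-0.1,0.1,0.3,0],[-0.1,0.1,0.5,0],[-0.1,0.1,0.7,0],[-0.1,0.1,0.8,0]]])

```text
t: 13.7
tool_pos: [0.6165, 0.0698, 0.0226]
orientation: [3.136, -0.055, 0.015]
force: [-0.5, 0.0, -0.9]
opening: 0.0536
```

Request:
play_rows(increments=[[[0,0,0.05,0],[0,0,0.1,0],[0,0,0.15,0],[0,0,0.15,0]]])

```text
t: 14.1
tool_pos: [0.6166, 0.0698, 0.0222]
orientation: [3.136, -0.055, 0.015]
force: [-4.6, -1.3, 7.4]
opening: 0.0538
```

Request:
play_rows(increments=[[[0,0,-0.05,0],[0,0,-0.05,0],[0,0,-0.05,0],[0,0,-0.05,0]]], jaw=6.4)

```text
t: 14.5
tool_pos: [0.6166, 0.0698, 0.0225]
orientation: [3.136, -0.055, 0.015]
force: [0.2, -0.3, -0.7]
opening: 0.0636
```

Request:
play_rows(increments=[[[0,0,-1,0],[0,0,-3,0],[0,0,-6,0],[0,0,-9,0],[0,0,-11,0]]])

```text
t: 15.0
tool_pos: [0.6167, 0.0704, 0.136]
orientation: [3.136, -0.055, 0.02]
force: [0.1, 0.2, 0.1]
opening: 0.0638
```

Request:
play_rows(increments=[[[0,2.2,0,0.08],[0,5,0,0.18],[0,8,0,0.28],[0,11.5,0,0.38],[0,15,0,0.48]]], jaw=7.8)

```text
t: 15.5
tool_pos: [0.6114, -0.0805, 0.1377]
orientation: [3.035, -0.805, 0.023]
force: [1.1, 0.5, -0.5]
opening: 0.0779
```

```bash
python3 - <<'E'
from h import *
items()
plan((.6245,-.327,.09,-80),(.6245,-.327,.013,-80))
im,d=cam("top");np.save("t4.npy",d);cv2.imwrite("pics/t4.png",cv2.resize(im[100:270,150:350],None,fx=4,fy=3.5,interpolation=cv2.INTER_CUBIC))
E
```

```text
x 0.5254 y -0.2050 top 0.0464  64x54 long-dir 4.6
x 0.5279 y -0.1003 top 0.0758  17x17 long-dir -47.0
x 0.4364 y -0.1067 top 0.0233  64x54 long-dir 24.3
x 0.4299 y -0.2064 top 0.0463  64x40 long-dir 17.6
t 15.55 pos [ 0.6111 -0.086   0.1377] phi -30.2 tilt 0.016 F [-0.6 -3.2  0.1] open 0.0780 q6 0.31
   [6.61, 10.07, 2.5] 0.434
   [10.23, 6.36, 2.5] 0.434
  -- (0.6245, -0.327, 0.09, -80)
   [-0.08, 0.09, 7.7] -0.0
  -- (0.6245, -0.327, 0.013, -80)
```

View pics/t4.png

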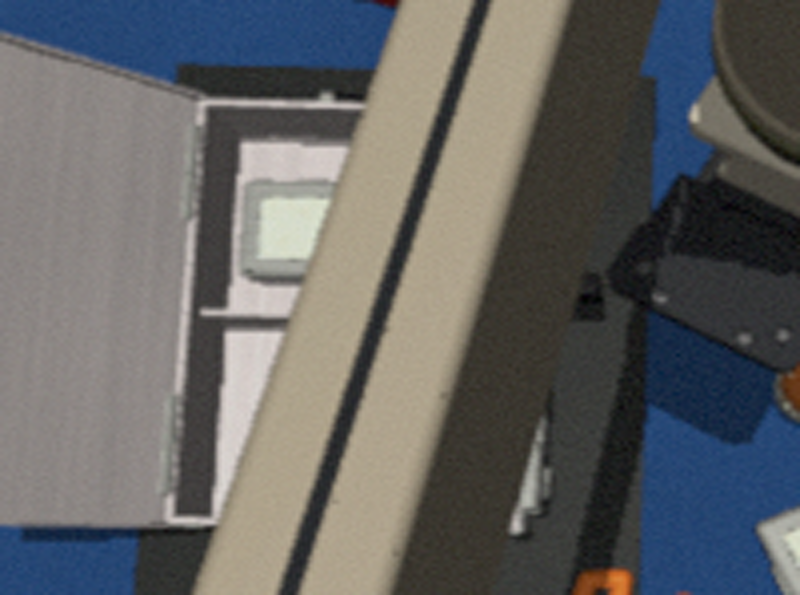

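Request:
play_rows(increments=[[[1.3,2,0.3,0.09],[2.6,4,0.6,0.18],[3.9,6,1,0.27],[5.2,8,1.5,0.35],[6.6,10.1,2.5,0.43]]])

```text
t: 16.1
tool_pos: [0.6194, -0.2045, 0.1149]
orientation: [-2.791, 1.441, -0.027]
force: [0.3, 0.1, 0.6]
opening: 0.078
```

```bash
python3 - <<'E'
from h import *
items()
plan((.6245,-.327,.09,-80),(.6245,-.327,.013,-80))
im,d=cam("top");np.save("t5.npy",d);cv2.imwrite("pics/t5.png",cv2.resize(im[100:270,150:350],None,fx=4,fy=3.5,interpolation=cv2.INTER_CUBIC))
p=pts("top",d);z=p[...,2]
m=((z>0.018)&(z<0.034)&(p[...,1]>0.03)&(p[...,1]<0.18)&(p[...,0]>0.575)&(p[...,0]<0.67)).astype(np.uint8)
n,l,s,c=cv2.connectedComponentsWithStats(m)
for i in range(1,n):
    if s[i,4]>60:
        q=p[l==i];print(s[i],np.percentile(q[:,2],[5,50,90]),cv2.minAreaRect((q[:,:2]*1000).astype(np.float32)))
E
```

```text
x 0.5312 y -0.3139 top 0.0675  20x20 long-dir 0.9
x 0.5282 y -0.1002 top 0.0761  18x17 long-dir -33.6
x 0.4365 y -0.1067 top 0.0232  64x54 long-dir 24.2
t 16.15 pos [ 0.6181 -0.2081  0.1125] phi -55.0 tilt 0.015 F [-2.2 -2.  -0.8] open 0.0784 q6 0.56
   [10.08, 6.3, 2.36] 0.436
  -- (0.6245, -0.327, 0.09, -80)
   [-0.08, 0.09, 7.7] -0.0
  -- (0.6245, -0.327, 0.013, -80)
[249 137  33  30 893] [0.02499749 0.02739158 0.0290144 ] ((643.0476684570312, 69.045654296875), (61.5502815246582, 54.07395935058594), 89.37395477294922)
[209 152  35  28 929] [0.02465964 0.02739503 0.029075  ] ((616.3330078125, 143.07716369628906), (64.41290283203125, 53.47124481201172), 89.04232025146484)
```

View pics/t5.png

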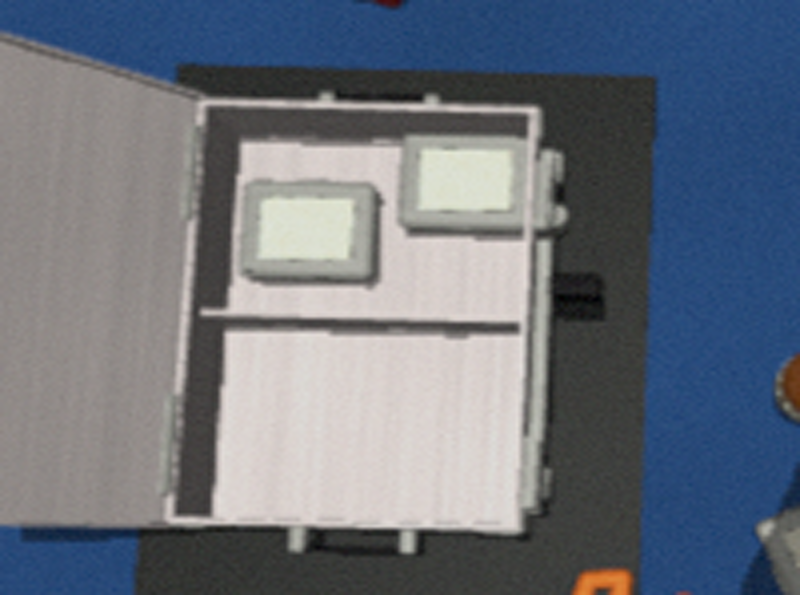

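Request:
play_rows(increments=[[[2,1.3,0.4,0.09],[4,2.6,0.8,0.18],[6,3.9,1.2,0.27],[8,5.1,1.8,0.35],[10.1,6.3,2.4,0.44]]])

```text
t: 16.7
tool_pos: [0.6257, -0.3246, 0.0902]
orientation: [-2.405, 2.017, -0.022]
force: [0.2, -0.4, -0.3]
opening: 0.078
```

```bash
python3 - <<'E'
from h import *
plan((.6245,-.327,.013,-80))
items()
E
```

```text
t 16.70 pos [ 0.6257 -0.3246  0.0902] phi -80.0 tilt 0.014 F [ 0.2 -0.4 -0.3] open 0.0780 q6 0.84
   [0.15, 0.24, 7.72] 0.001
  -- (0.6245, -0.327, 0.013, -80)
x 0.6019 y -0.3312 top 0.0228  53x17 long-dir -80.3
x 0.5255 y -0.2059 top 0.0463  64x55 long-dir 4.9
x 0.5312 y -0.3132 top 0.0659  20x20 long-dir 89.2
x 0.5281 y -0.1003 top 0.0761  18x17 long-dir -69.9
x 0.4365 y -0.1069 top 0.0232  64x54 long-dir 24.2
x 0.4324 y -0.2137 top 0.0463  64x54 long-dir 18.2
x 0.4223 y -0.3135 top 0.0191  80x27 long-dir -15.2
```

Request:
play_rows(increments=[[[0.1,0.2,2,0],[0.1,0.2,5,0],[0.1,0.2,6.8,0],[0.1,0.2,7.6,0],[0.1,0.2,7.7,0]]])

```text
t: 17.25
tool_pos: [0.6239, -0.3291, 0.0122]
orientation: [-2.4, 2.025, -0.02]
force: [0.8, 0.1, -0.1]
opening: 0.0782
```

Request:
play_rows(increments=[[[0,0,0,0],[0,0,0,0],[0,0,0,0],[0,0,0,0],[0,0,0,0]]], jaw=4.5, squeeze=35)

```text
t: 17.75
tool_pos: [0.6243, -0.3291, 0.0128]
orientation: [-2.4, 2.025, -0.021]
force: [-0.4, 1.7, 3.2]
opening: 0.0537
```

Request:
play_rows(increments=[[[0,0,-1.5,0],[0,0,-4,0],[0,0,-7,0],[0,0,-9.5,0],[0,0,-10.7,0]]])

```text
t: 18.25
tool_pos: [0.6244, -0.3293, 0.1242]
orientation: [-2.399, 2.024, -0.029]
force: [-0.1, 0.1, 0.3]
opening: 0.0535
```

```bash
python3 - <<'E'
from h import *
plan((.6165,.1415,.12,-2),(.6165,.1415,.042,-2))
E
```

```text
t 18.25 pos [ 0.6244 -0.3293  0.1242] phi -80.3 tilt 0.019 F [-0.1  0.1  0.3] open 0.0535 q6 0.84
   [-15.52, -2.38, -0.02] -0.456
   [-12.89, -8.96, -0.02] -0.456
   [-7.63, -13.72, -0.02] -0.456
  -- (0.6165, 0.1415, 0.12, -2)
   [-0.13, -0.07, 7.8] -0.0
  -- (0.6165, 0.1415, 0.042, -2)
```

Request:
play_rows(increments=[[[-2.8,-0.4,0,-0.09],[-5.9,-0.9,0,-0.18],[-9,-1.4,0,-0.27],[-12.2,-1.9,0,-0.37],[-15.5,-2.4,0,-0.46]]])

```text
t: 18.75
tool_pos: [0.6215, -0.1713, 0.1223]
orientation: [2.8, -1.419, 0.028]
force: [0.4, 0.9, -0.8]
opening: 0.0538
```

Request:
play_rows(increments=[[[-2.6,-1.8,0,-0.09],[-5.2,-3.6,0,-0.18],[-7.7,-5.4,0,-0.27],[-10.3,-7.2,0,-0.37],[-12.9,-9,0,-0.46]]])

```text
t: 19.25
tool_pos: [0.6172, -0.0129, 0.1204]
orientation: [3.047, -0.737, 0.026]
force: [0.9, 0.4, -0.7]
opening: 0.0536
```

```bash
python3 - <<'E'
from h import *
plan((.6165,.1415,.12,-2),(.6165,.1415,.042,-2))
print(R.from_rotvec(read_state()["orientation"]).as_matrix()[:,2])
items()
E
```

```text
t 19.25 pos [ 0.6172 -0.0129  0.1204] phi -27.2 tilt 0.018 F [ 0.9  0.4 -0.7] open 0.0536 q6 0.38
   [-7.11, -13.7, -0.11] -0.439
  -- (0.6165, 0.1415, 0.12, -2)
   [-0.12, -0.07, 7.8] -0.0
  -- (0.6165, 0.1415, 0.042, -2)
[ 0.01446353 -0.00997344 -0.99984566]
x 0.5256 y -0.2059 top 0.0463  64x55 long-dir 5.1
x 0.5317 y -0.3135 top 0.0660  21x20 long-dir 31.5
x 0.4324 y -0.2137 top 0.0464  64x55 long-dir 18.6
x 0.4225 y -0.3132 top 0.0190  80x26 long-dir -16.1
```

Request:
play_rows(increments=[[[-1.4,-2.7,0,-0.09],[-2.8,-5.5,0,-0.18],[-4.3,-8.2,0,-0.27],[-5.7,-11,0,-0.36],[-7.1,-13.7,0,-0.44]]])

```text
t: 19.8
tool_pos: [0.6148, 0.1473, 0.1189]
orientation: [3.134, -0.037, 0.021]
force: [0.3, 0.2, -0.4]
opening: 0.0541
```

Request:
play_rows(increments=[[[0,0,0,0],[0,0,0.5,0],[0,0,1,0]]])

```text
t: 20.1
tool_pos: [0.6148, 0.1464, 0.1084]
orientation: [3.134, -0.039, 0.021]
force: [-0.4, -0.9, -1.8]
opening: 0.0533
```

```bash
python3 - <<'E'
from h import *
plan((.6165,.1415,.06,-2),(.6165,.1415,.041,-2))
print(R.from_rotvec(read_state()["orientation"]).as_matrix()[:,2])
E
```

```text
t 20.10 pos [0.6148 0.1464 0.1084] phi -1.4 tilt 0.015 F [-0.4 -0.9 -1.8] open 0.0533 q6 0.19
   [0.12, 0.45, 4.84] 0.01
  -- (0.6165, 0.1415, 0.06, -2)
   [-0.03, -0.01, 1.9] -0.0
  -- (0.6165, 0.1415, 0.041, -2)
[ 0.01314473 -0.00779133 -0.99988325]
```

Request:
play_rows(increments=[[[0.1,0.4,1,0.01],[0.1,0.4,2,0.01],[0.1,0.4,3.5,0.01],[0.1,0.4,4.7,0.01],[0.1,0.4,4.9,0.01]]])

```text
t: 20.6
tool_pos: [0.6145, 0.1414, 0.0562]
orientation: [3.133, -0.055, 0.014]
force: [-0.7, 0.2, -0.9]
opening: 0.0535
```

Request:
play_rows(increments=[[[0,0,0.7,0],[0,0,1.3,0],[0,0,1.6,0],[0,0,1.8,0],[0,0,1.8,0]]])

```text
t: 21.1
tool_pos: [0.6155, 0.1416, 0.0398]
orientation: [3.133, -0.055, 0.017]
force: [-2.2, -0.3, 5.5]
opening: 0.0537
```

Contact at the expected height. Release, then check.

Request:
play_rows(increments=[[[0,0,-0.05,0],[0,0,-0.05,0],[0,0,-0.05,0],[0,0,-0.05,0]]], jaw=6.4)

```text
t: 21.5
tool_pos: [0.6162, 0.1417, 0.0407]
orientation: [3.133, -0.055, 0.019]
force: [2.7, -0.5, 2.2]
opening: 0.0638
```

Request:
play_rows(increments=[[[0,0,-1,0],[0,0,-3,0],[0,0,-5,0],[0,0,-7,0],[0,0,-8,0]]])

```text
t: 22.0
tool_pos: [0.616, 0.1425, 0.1229]
orientation: [3.134, -0.055, 0.022]
force: [0.4, 0.0, 0.6]
opening: 0.0641
```

```bash
python3 - <<'E'
from h import *
plan((.645,.0685,.12,-2),(.645,.0685,.045,-2))
items()
im,d=cam("top");np.save("t6.npy",d);cv2.imwrite("pics/t6.png",cv2.resize(im[100:270,150:350],None,fx=4,fy=3.5,interpolation=cv2.INTER_CUBIC))
E
```

```text
t 22.00 pos [0.616  0.1425 0.1229] phi -2.0 tilt 0.016 F [0.4 0.  0.6] open 0.0641 q6 0.19
   [3.15, 7.29, 0.39] -0.0
  -- (0.645, 0.0685, 0.12, -2)
   [-0.11, -0.05, 7.5] -0.0
  -- (0.645, 0.0685, 0.045, -2)
x 0.5255 y -0.2057 top 0.0464  64x54 long-dir 5.1
x 0.5312 y -0.3132 top 0.0662  20x20 long-dir -1.9
x 0.5280 y -0.1004 top 0.0761  18x17 long-dir -48.4
x 0.4366 y -0.1068 top 0.0232  64x54 long-dir 24.7
x 0.4323 y -0.2137 top 0.0463  64x55 long-dir 18.2
x 0.4223 y -0.3134 top 0.0192  79x27 long-dir -16.3
```

View pics/t6.png

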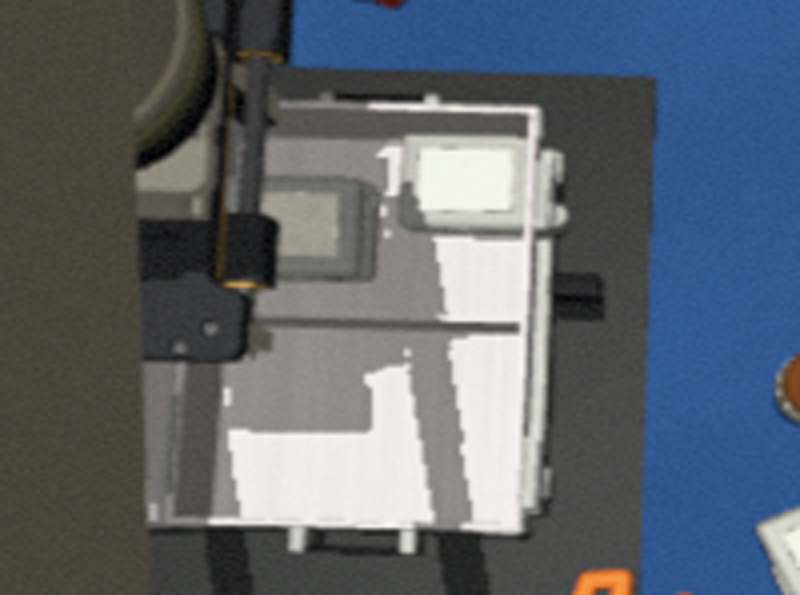

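Request:
play_rows(increments=[[[0.6,1.5,0,0],[1.2,3,0,0],[1.8,4.5,0.2,0],[2.4,6,0.4,0],[2.8,7.3,0.4,0]]], jaw=0)

```text
t: 22.6
tool_pos: [0.6418, 0.0664, 0.1185]
orientation: [3.134, -0.057, 0.021]
force: [0.1, -0.3, 0.4]
opening: 0.0286
```

```bash
python3 - <<'E'
from h import *
plan((.642,.068,.045,-2),(.642,.068,.038,-2))
im,d=cam("side");cv2.imwrite("pics/s3.png",cv2.resize(im[80:280,180:440],None,fx=3,fy=3))
E
```

```text
t 22.60 pos [0.6418 0.0664 0.1185] phi -2.1 tilt 0.015 F [ 0.1 -0.3  0.4] open 0.0286 q6 0.07
   [-0.09, -0.21, 7.35] -0.001
  -- (0.642, 0.068, 0.045, -2)
   [-0.01, -0.0, 0.7] -0.0
  -- (0.642, 0.068, 0.038, -2)
```

View pics/s3.png

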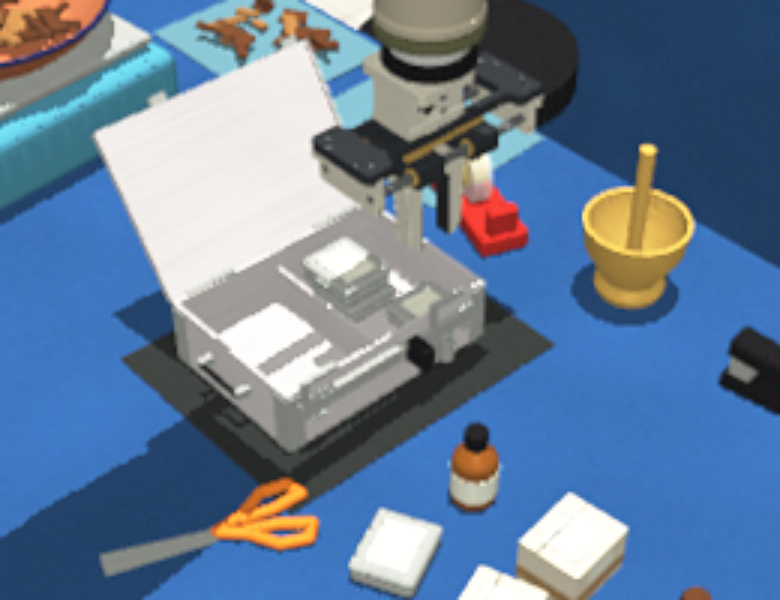

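Request:
play_rows(increments=[[[-0.1,-0.2,1.5,0],[-0.1,-0.2,3.5,0],[-0.1,-0.2,5.5,0],[-0.1,-0.2,7,0],[-0.1,-0.2,7.3,0]]])

```text
t: 23.15
tool_pos: [0.6401, 0.0664, 0.0423]
orientation: [3.133, -0.058, 0.015]
force: [-0.6, -0.1, 0.1]
opening: 0.0006
```

Request:
play_rows(increments=[[[0,0,0.4,0],[0,0,0.6,0],[0,0,0.8,0],[0,0,0.9,0]]])

```text
t: 23.55
tool_pos: [0.6409, 0.0667, 0.0382]
orientation: [3.133, -0.057, 0.016]
force: [-21.8, -0.9, 38.5]
opening: 0.0003
```

Request:
play_rows(increments=[[[0,0,0.15,0],[-0.5,0,0.15,0],[-1,0,0.15,0],[-1.5,0,0.15,0],[-2,0,0.15,0]]])

```text
t: 24.05
tool_pos: [0.6236, 0.0675, 0.039]
orientation: [3.133, -0.057, 0.027]
force: [6.9, -0.4, 11.6]
opening: 0.0009
```

```bash
python3 - <<'E'
from h import *
plan((.616,.068,.038,-2))
im,d=cam("side");cv2.imwrite("pics/s4.png",cv2.resize(im[130:230,230:360],None,fx=6,fy=6,interpolation=cv2.INTER_CUBIC))
E
```

```text
t 24.05 pos [0.6236 0.0675 0.039 ] phi -2.1 tilt 0.019 F [ 6.9 -0.4 11.6] open 0.0009 q6 0.07
   [-0.76, -0.03, 0.08] -0.001
  -- (0.616, 0.068, 0.038, -2)
```

View pics/s4.png

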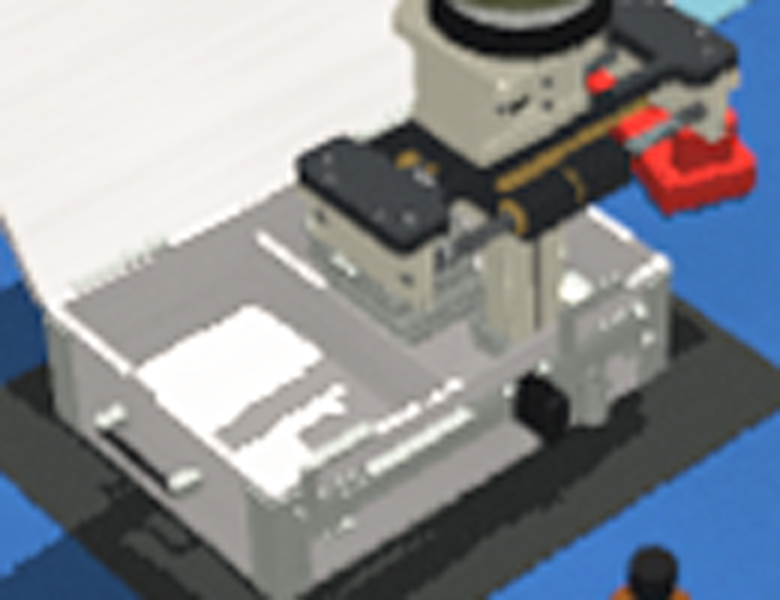

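Request:
play_rows(increments=[[[-0.4,0,0.1,0],[-0.8,0,0.1,0],[-0.8,0,0,0]]])

```text
t: 24.4
tool_pos: [0.6144, 0.0679, 0.0388]
orientation: [3.133, -0.057, 0.025]
force: [0.3, 1.3, 0.2]
opening: 0.0004
```

Request:
play_rows(increments=[[[0,0,-1.5,0],[0,0,-3.5,0],[0,0,-6,0],[0,2,-8,0],[0,5,-8,0]]])

```text
t: 24.9
tool_pos: [0.6132, 0.0195, 0.1236]
orientation: [3.133, -0.053, 0.034]
force: [0.5, 0.1, -0.0]
opening: 0.0008
```

Request:
play_rows(increments=[[[-1.5,3,0,0.09],[-4,7,0,0.18],[-6,10,0,0.27],[-8,13,0,0.36],[-10,16,0,0.44]]], jaw=7.8)

```text
t: 25.4
tool_pos: [0.5064, -0.1378, 0.123]
orientation: [3.05, -0.742, 0.035]
force: [-0.3, -0.7, 0.2]
opening: 0.0357
```

```bash
cat >> h.py <<'E'
def incase(d=None):
    if d is None: d=cam("top")[1]
    p=pts("top",d);z=p[...,2]
    for lo,hi in((.018,.034),(.040,.057)):
        m=((z>lo)&(z<hi)&(p[...,1]>0.036)&(p[...,1]<0.18)&(p[...,0]>0.465)&(p[...,0]<0.668)&(abs(p[...,0]-.564-.0349*(p[...,1]-.1065))>.004)).astype(np.uint8)
        n,l,s,c=cv2.connectedComponentsWithStats(m)
        for i in range(1,n):
            if s[i,4]>100:
                q=p[l==i];(cx,cy),wh,a=cv2.minAreaRect((q[:,:2]*1000).astype(np.float32))
                print("in case: x %.1f y %.1f (%.0fx%.0f @%.1f) ztop %.4f n=%d"%(cx,cy-1.75,*wh,a,np.percentile(q[:,2],60),s[i,4]))
E
python3 - <<'E'
from h import *
plan((.4365,-.1068,.10,-65.5),(.4365,-.1068,.013,-65.5))
items()
im,d=cam("top");incase(d);cv2.imwrite("pics/t7.png",cv2.resize(im[100:270,150:350],None,fx=4,fy=3.5,interpolation=cv2.INTER_CUBIC))
E
```

```text
t 25.40 pos [ 0.5064 -0.1378  0.123 ] phi -27.3 tilt 0.022 F [-0.3 -0.7  0.2] open 0.0357 q6 0.11
   [-7.68, 0.46, 2.13] 0.666
  -- (0.4365, -0.1068, 0.1, -65.5)
   [-0.14, 0.14, 8.7] -0.0
  -- (0.4365, -0.1068, 0.013, -65.5)
x 0.5279 y -0.1003 top 0.0760  18x17 long-dir -46.0
x 0.4282 y -0.2154 top 0.0464  55x55 long-dir -72.6
x 0.4128 y -0.3103 top 0.0219  58x25 long-dir -17.0
in case: x 639.5 y 67.5 (62x54 @89.0) ztop 0.0278 n=876
in case: x 613.1 y 144.0 (64x57 @88.7) ztop 0.0488 n=993
```

View pics/t7.png

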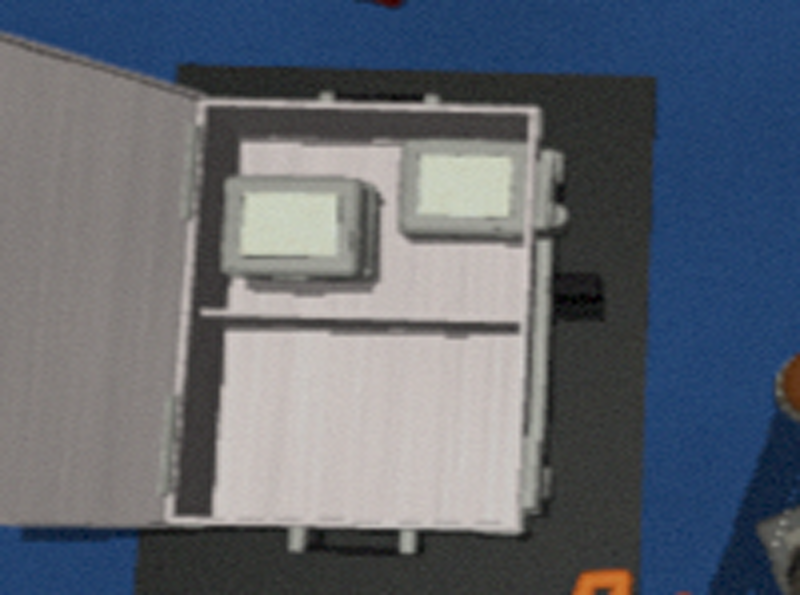

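Request:
play_rows(increments=[[[-1.5,0.1,0,0.14],[-3,0.2,0,0.28],[-4.6,0.3,0,0.42],[-6.2,0.4,0,0.55],[-7.7,0.5,0.5,0.67]]])

```text
t: 26.0
tool_pos: [0.4347, -0.1079, 0.1169]
orientation: [-2.63, 1.711, -0.034]
force: [0.8, 0.4, 0.5]
opening: 0.0774
```

Request:
play_rows(increments=[[[0,0,0.5,0],[0,0,1,0]]])

```text
t: 26.2
tool_pos: [0.4355, -0.1076, 0.1072]
orientation: [-2.633, 1.705, -0.036]
force: [0.0, 0.7, 0.5]
opening: 0.0783
```

```bash
python3 - <<'E'
from h import *
plan((.4365,-.1068,.013,-65.5))
print(R.from_rotvec(read_state()["orientation"]).as_matrix()[:,2])
items()
E
```

```text
t 26.20 pos [ 0.4355 -0.1076  0.1072] phi -65.8 tilt 0.023 F [0.  0.7 0.5] open 0.0783 q6 0.79
   [-0.19, 0.03, 9.42] -0.006
  -- (0.4365, -0.1068, 0.013, -65.5)
[ 0.02140277 -0.00881133 -0.99973211]
x 0.5349 y -0.2051 top 0.0464  55x45 long-dir -85.4
x 0.5311 y -0.3133 top 0.0660  21x20 long-dir 88.6
x 0.5309 y -0.0964 top 0.0756  18x9 long-dir -33.0
```

Request:
play_rows(increments=[[[-0.2,0,2.5,0],[-0.2,0,5.5,0],[-0.2,0,8,0],[-0.2,0,9.3,0],[-0.2,0,9.4,0]]])

```text
t: 26.75
tool_pos: [0.4362, -0.1065, 0.0119]
orientation: [-2.636, 1.703, -0.03]
force: [-0.8, 0.3, 2.3]
opening: 0.0782
```

Request:
play_rows(increments=[[[0,0,0,0],[0,0,0,0],[0,0,0,0],[0,0,0,0],[0,0,0,0]]], jaw=4.5, squeeze=35)

```text
t: 27.25
tool_pos: [0.4366, -0.1068, 0.0122]
orientation: [-2.636, 1.703, -0.032]
force: [0.3, -1.4, 1.0]
opening: 0.0539
```

Request:
play_rows(increments=[[[0,0,-1.5,0],[0,0,-4,0],[0,0,-7,0],[0,0,-9.5,0],[0,0,-10.7,0]]])

```text
t: 27.75
tool_pos: [0.4357, -0.1063, 0.1216]
orientation: [-2.635, 1.702, -0.037]
force: [0.4, 0.5, -0.6]
opening: 0.054
```

```bash
python3 - <<'E'
from h import *
plan((.622,.0685,.13,-2),(.622,.0685,.042,-2))
E
```

```text
t 27.75 pos [ 0.4357 -0.1063  0.1216] phi -65.7 tilt 0.024 F [ 0.4  0.5 -0.6] open 0.0540 q6 0.79
   [-4.13, -12.09, -0.29] -0.556
   [2.88, -12.45, -0.29] -0.556
  -- (0.622, 0.0685, 0.13, -2)
   [-0.2, -0.07, 8.8] -0.0
  -- (0.622, 0.0685, 0.042, -2)
```

Request:
play_rows(increments=[[[-0.8,-2.4,-0.1,-0.1],[-1.6,-4.8,-0.2,-0.2],[-2.5,-7.3,-0.3,-0.32],[-3.3,-9.7,-0.3,-0.44],[-4.1,-12.1,-0.3,-0.55]]])

```text
t: 28.25
tool_pos: [0.5292, -0.0183, 0.1249]
orientation: [3.002, -0.916, 0.035]
force: [-0.3, -0.5, 0.1]
opening: 0.0536
```

Request:
play_rows(increments=[[[0.5,-2.5,-0.1,-0.1],[1,-5,-0.2,-0.2],[1.6,-7.5,-0.3,-0.32],[2.2,-10,-0.3,-0.44],[2.9,-12.4,-0.3,-0.55]]])

```text
t: 28.75
tool_pos: [0.6225, 0.0694, 0.1277]
orientation: [3.132, -0.058, 0.03]
force: [0.3, 0.5, -0.8]
opening: 0.0538
```

Request:
play_rows(increments=[[[0,0,0.1,0],[0,0,0.1,0]]])

```text
t: 28.95
tool_pos: [0.6215, 0.0696, 0.1249]
orientation: [3.132, -0.059, 0.026]
force: [-0.2, -0.4, -1.9]
opening: 0.054
```

```bash
python3 - <<'E'
from h import *
plan((.622,.0685,.06,-2),(.622,.0685,.040,-2))
im,d=cam("side");cv2.imwrite("pics/s5.png",cv2.resize(im[110:230,230:390],None,fx=5,fy=5,interpolation=cv2.INTER_CUBIC))
E
```

```text
t 28.95 pos [0.6215 0.0696 0.1249] phi -2.1 tilt 0.019 F [-0.2 -0.4 -1.9] open 0.0540 q6 0.08
   [-0.05, 0.06, 6.49] -0.003
  -- (0.622, 0.0685, 0.06, -2)
   [-0.03, -0.02, 2.0] -0.0
  -- (0.622, 0.0685, 0.04, -2)
```

View pics/s5.png

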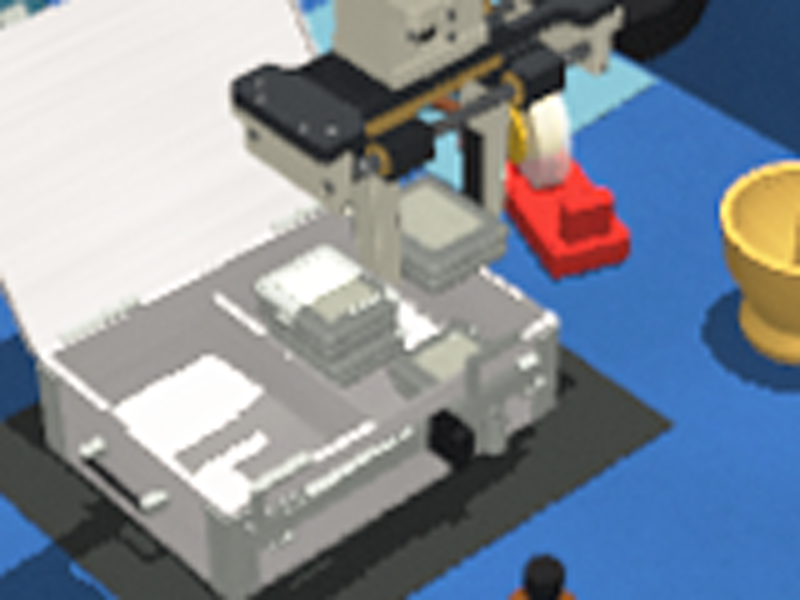

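Request:
play_rows(increments=[[[-0.05,0.1,1.5,0],[-0.05,0.1,3.5,0],[-0.05,0.1,5,0],[-0.05,0.1,6.3,0],[-0.05,0.1,6.5,0]]])

```text
t: 29.5
tool_pos: [0.6199, 0.0671, 0.0573]
orientation: [3.132, -0.061, 0.02]
force: [-0.1, 0.4, -0.5]
opening: 0.0536
```

```bash
python3 - <<'E'
from h import *
plan((.621,.0685,.040,-2))
E
```

```text
t 29.50 pos [0.6199 0.0671 0.0573] phi -2.2 tilt 0.015 F [-0.1  0.4 -0.5] open 0.0536 q6 0.07
   [0.08, -0.16, 1.73] -0.004
  -- (0.621, 0.0685, 0.04, -2)
```

Request:
play_rows(increments=[[[0.1,-0.1,0.6,0],[0.1,-0.1,1.2,0],[0.1,-0.1,1.5,0],[0.1,-0.1,1.65,0]]])

```text
t: 29.9
tool_pos: [0.6212, 0.068, 0.0407]
orientation: [3.132, -0.061, 0.02]
force: [0.4, 0.5, -0.7]
opening: 0.054
```

Request:
play_rows(increments=[[[0,0,0.06,0],[0,0,0.12,0],[0,0,0.15,0]]])

```text
t: 30.2
tool_pos: [0.6215, 0.068, 0.0398]
orientation: [3.132, -0.061, 0.021]
force: [-1.2, -0.4, 1.8]
opening: 0.0537
```

Request:
play_rows(increments=[[[0,0,0,0],[0,0,0,0],[0,0,0,0]]], jaw=6.0)

```text
t: 30.5
tool_pos: [0.6217, 0.068, 0.04]
orientation: [3.132, -0.061, 0.021]
force: [-0.3, 0.0, -0.6]
opening: 0.0598
```

Request:
play_rows(increments=[[[0,0,-0.7,0],[0,0,-2,0],[0,0,-4,0],[0,0,-6,0],[0,0,-7.5,0]]])

```text
t: 31.0
tool_pos: [0.6217, 0.0688, 0.1179]
orientation: [3.132, -0.061, 0.026]
force: [0.6, 0.2, 0.1]
opening: 0.0599
```

```bash
python3 - <<'E'
from h import *
plan((.5255,-.206,.14,-85),(.5255,-.206,.028,-85))
im,d=cam("side");cv2.imwrite("pics/s6.png",cv2.resize(im[110:230,230:390],None,fx=5,fy=5,interpolation=cv2.INTER_CUBIC))
items()
E
```

```text
t 31.00 pos [0.6217 0.0688 0.1179] phi -2.2 tilt 0.019 F [0.6 0.2 0.1] open 0.0599 q6 0.08
   [-2.83, 9.28, -0.7] 0.482
   [1.79, 9.54, -0.7] 0.482
   [6.0, 7.63, -0.7] 0.482
  -- (0.5255, -0.206, 0.14, -85)
   [-0.12, 0.17, 11.2] -0.0
  -- (0.5255, -0.206, 0.028, -85)
x 0.5255 y -0.2060 top 0.0463  64x55 long-dir 5.3
x 0.5312 y -0.3136 top 0.0661  20x20 long-dir 87.4
x 0.5279 y -0.1004 top 0.0758  17x17 long-dir -45.7
x 0.4325 y -0.2137 top 0.0463  64x55 long-dir 18.6
x 0.4226 y -0.3135 top 0.0192  79x27 long-dir -16.3
```

View pics/s6.png

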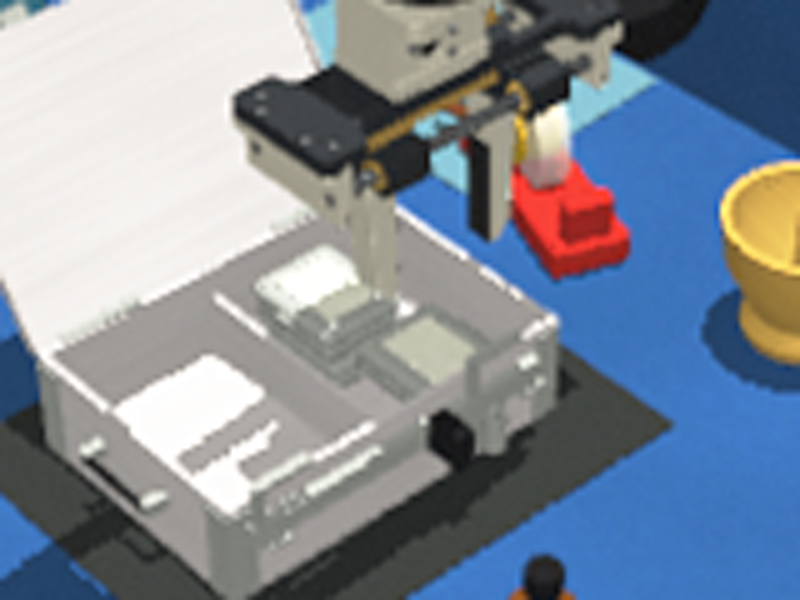

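Request:
play_rows(increments=[[[-0.6,1.8,-0.7,0.09],[-1.1,3.6,-1.3,0.18],[-1.7,5.5,-2,0.28],[-2.2,7.4,-2,0.38],[-2.8,9.3,-2,0.48]]], jaw=7.8)

```text
t: 31.6
tool_pos: [0.5905, -0.0235, 0.1388]
orientation: [3.031, -0.811, 0.033]
force: [-0.2, -0.1, -0.4]
opening: 0.0781
```

Request:
play_rows(increments=[[[0.3,1.9,0,0.09],[0.7,3.8,0,0.18],[1.1,5.7,0,0.28],[1.4,7.6,0,0.38],[1.8,9.5,0,0.48]]])

```text
t: 32.1
tool_pos: [0.5577, -0.1154, 0.1382]
orientation: [-2.751, 1.516, -0.031]
force: [-0.6, -0.5, -0.3]
opening: 0.0778
```

Request:
play_rows(increments=[[[1.2,1.5,0,0.09],[2.4,3,0,0.18],[3.6,4.6,0,0.28],[4.8,6.1,0,0.38],[6,7.6,0,0.48]]])

```text
t: 32.6
tool_pos: [0.5248, -0.2072, 0.1376]
orientation: [-2.304, 2.128, -0.028]
force: [1.1, 0.4, -0.0]
opening: 0.0778
```

```bash
python3 - <<'E'
from h import *
plan((.5255,-.206,.08,-85),(.5255,-.206,.028,-85))
d=cam("top")[1];incase(d)
E
```

```text
t 32.60 pos [ 0.5248 -0.2072  0.1376] phi -85.5 tilt 0.019 F [ 1.1  0.4 -0. ] open 0.0778 q6 1.02
   [-0.17, 0.02, 5.75] -0.008
  -- (0.5255, -0.206, 0.08, -85)
   [-0.05, 0.08, 5.2] -0.0
  -- (0.5255, -0.206, 0.028, -85)
in case: x 659.3 y 65.8 (61x19 @84.1) ztop 0.0275 n=231
in case: x 619.4 y 69.2 (65x55 @89.4) ztop 0.0487 n=987
in case: x 613.2 y 144.1 (65x56 @88.4) ztop 0.0486 n=985
```

Request:
play_rows(increments=[[[-0.2,0.1,2.5,0],[-0.2,0.1,5.5,0],[-0.2,0.1,8.5,0],[-0.2,0.1,10.5,0],[-0.2,0.1,11,0]]])

```text
t: 33.15
tool_pos: [0.5221, -0.2073, 0.0239]
orientation: [-2.299, 2.137, -0.02]
force: [-0.2, 1.0, 0.3]
opening: 0.0779
```

Request:
play_rows(increments=[[[0,0,0,0],[0,0,0,0],[0,0,0,0],[0,0,0,0],[0,0,0,0]]], jaw=4.5, squeeze=30)

```text
t: 33.65
tool_pos: [0.5231, -0.2077, 0.0253]
orientation: [-2.299, 2.137, -0.024]
force: [-0.1, 0.5, 4.5]
opening: 0.0541
```

Request:
play_rows(increments=[[[0,0,-2,0],[0,0,-5,0],[0,0,-8,0],[0,0,-11,0],[0,0,-13.5,0]]])

```text
t: 34.15
tool_pos: [0.5215, -0.2068, 0.1623]
orientation: [-2.299, 2.136, -0.026]
force: [0.7, 0.0, -1.2]
opening: 0.054
```

```bash
python3 - <<'E'
from h import *
x,y=slot(-.054,.036)
plan((x,y,.155,-2),(x,y,.034,-2))
E
```

```text
t 34.15 pos [ 0.5215 -0.2068  0.1623] phi -85.8 tilt 0.017 F [ 0.7  0.  -1.2] open 0.0540 q6 1.03
   [-11.7, -0.51, 0.14] -0.488
   [-10.1, -5.93, 0.14] -0.488
   [-6.14, -9.97, 0.14] -0.488
  -- (np.float64(0.5112892772222588), np.float64(0.1443626425946225), 0.155, -2)
   [-0.18, -0.1, 12.1] -0.0
  -- (np.float64(0.5112892772222588), np.float64(0.1443626425946225), 0.034, -2)
```

Request:
play_rows(increments=[[[-2.3,-0.1,0,-0.09],[-4.6,-0.2,0,-0.19],[-7,-0.3,0,-0.29],[-9.3,-0.4,0,-0.39],[-11.7,-0.5,0.1,-0.49]]])

```text
t: 34.65
tool_pos: [0.5179, -0.089, 0.1604]
orientation: [2.753, -1.511, 0.027]
force: [0.6, 0.2, -1.2]
opening: 0.0541
```

Request:
play_rows(increments=[[[-2,-1.2,0,-0.09],[-4,-2.4,0,-0.19],[-6,-3.5,0,-0.29],[-8,-4.7,0,-0.39],[-10,-5.9,0.1,-0.49]]])

```text
t: 35.15
tool_pos: [0.5138, 0.0279, 0.1585]
orientation: [3.035, -0.791, 0.027]
force: [0.3, 0.6, -1.2]
opening: 0.054
```

```bash
python3 - <<'E'
from h import *
x,y=slot(-.054,.036);y-=.0025
plan((x,y,.155,-2),(x,y,.034,-2))
items()
E
```

```text
t 35.15 pos [0.5138 0.0279 0.1585] phi -29.2 tilt 0.018 F [ 0.3  0.6 -1.2] open 0.0540 q6 0.47
   [-5.79, -9.82, 0.25] -0.475
  -- (np.float64(0.5112892772222588), np.float64(0.1418626425946225), 0.155, -2)
   [-0.19, -0.1, 12.1] -0.0
  -- (np.float64(0.5112892772222588), np.float64(0.1418626425946225), 0.034, -2)
x 0.5311 y -0.3135 top 0.0661  21x20 long-dir 88.5
x 0.5280 y -0.1005 top 0.0756  17x17 long-dir -46.5
x 0.4324 y -0.2138 top 0.0464  64x55 long-dir 18.2
x 0.4223 y -0.3136 top 0.0191  79x27 long-dir -16.6
```

Request:
play_rows(increments=[[[-1.1,-1.9,0,-0.09],[-2.3,-3.9,0,-0.19],[-3.5,-5.9,0,-0.29],[-4.6,-7.8,0.1,-0.39],[-5.8,-9.7,0.2,-0.47]]])

```text
t: 35.7
tool_pos: [0.5093, 0.1447, 0.1555]
orientation: [3.135, -0.045, 0.023]
force: [0.5, 0.1, -1.0]
opening: 0.054
```

Request:
play_rows(increments=[[[0,0.1,1,0],[0,0.1,2,0],[0,0.1,3,0],[0,0.1,3.5,0]]])

```text
t: 36.1
tool_pos: [0.5089, 0.1423, 0.1185]
orientation: [3.134, -0.048, 0.02]
force: [-0.6, -0.0, -1.3]
opening: 0.0536
```

```bash
python3 - <<'E'
from h import *
x,y=slot(-.054,.036);y-=.0025
plan((x,y,.08,-2),(x,y,.031,-2))
im,d=cam("side");cv2.imwrite("pics/s7.png",cv2.resize(im[110:230,230:390],None,fx=5,fy=5,interpolation=cv2.INTER_CUBIC))
E
```

```text
t 36.10 pos [0.5089 0.1423 0.1185] phi -1.7 tilt 0.015 F [-0.6 -0.  -1.3] open 0.0536 q6 0.22
   [0.19, 0.01, 3.86] 0.004
  -- (np.float64(0.5112892772222588), np.float64(0.1418626425946225), 0.08, -2)
   [-0.06, -0.03, 4.9] -0.0
  -- (np.float64(0.5112892772222588), np.float64(0.1418626425946225), 0.031, -2)
```

View pics/s7.png

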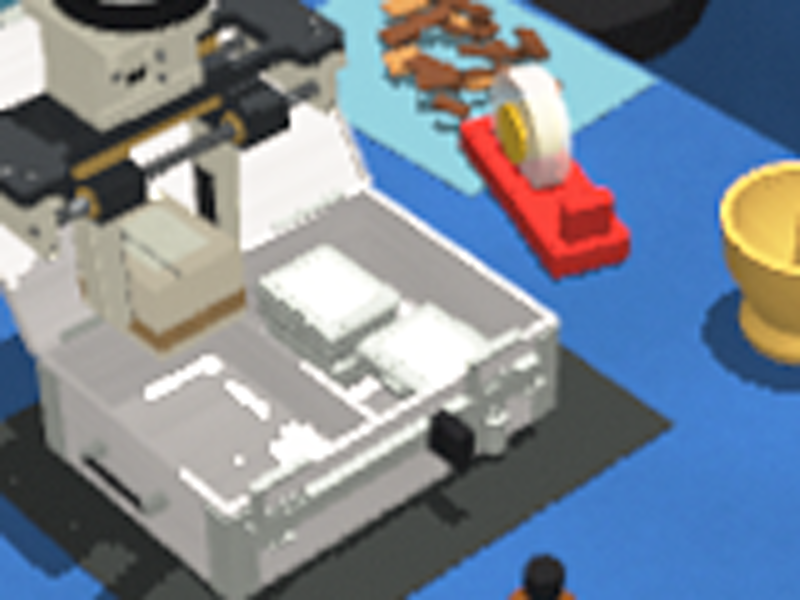

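Request:
play_rows(increments=[[[0.2,0,1.5,0],[0.2,0,3.5,0],[0.2,0,5,0],[0.2,0,6,0],[0.2,0,6.3,0]]])

```text
t: 36.65
tool_pos: [0.5105, 0.1414, 0.0538]
orientation: [3.133, -0.048, 0.015]
force: [-0.2, 0.8, -2.5]
opening: 0.0542
```

```bash
python3 - <<'E'
from h import *
x,y=slot(-.054,.036);y-=.0025
plan((x,y,.031,-2))
E
```

```text
t 36.65 pos [0.5105 0.1414 0.0538] phi -1.8 tilt 0.013 F [-0.2  0.8 -2.5] open 0.0542 q6 0.21
   [0.05, -0.06, 2.28] 0.004
  -- (np.float64(0.5112892772222588), np.float64(0.1418626425946225), 0.031, -2)
```

Request:
play_rows(increments=[[[0.05,0,0.8,0],[0.05,0,1.5,0],[0.05,0,2,0],[0.05,0,2.2,0],[0.05,0,2.25,0]]])

```text
t: 37.15
tool_pos: [0.5113, 0.1412, 0.0317]
orientation: [3.133, -0.048, 0.015]
force: [-2.5, -1.5, 3.4]
opening: 0.0539
```

Request:
play_rows(increments=[[[0,0,0,0],[0,0,0,0],[0,0,0,0],[0,0,0,0]]], jaw=6.4)

```text
t: 37.55
tool_pos: [0.5115, 0.1413, 0.0318]
orientation: [3.133, -0.048, 0.016]
force: [0.1, 0.8, 0.1]
opening: 0.0639
```

Request:
play_rows(increments=[[[0,0,-0.7,0],[0,0,-2.5,0],[0,0,-5,0],[0,0,-7.5,0],[0,0,-10,0]]])

```text
t: 38.05
tool_pos: [0.5104, 0.1421, 0.1333]
orientation: [3.133, -0.048, 0.016]
force: [1.1, 0.0, -0.0]
opening: 0.0641
```

```bash
python3 - <<'E'
from h import *
plan((.4325,-.2138,.14,-71.8),(.4325,-.2138,.025,-71.8))
im,d=cam("side");cv2.imwrite("pics/s8.png",cv2.resize(im[110:230,230:390],None,fx=5,fy=5,interpolation=cv2.INTER_CUBIC))
items()
E
```

```text
t 38.05 pos [0.5104 0.1421 0.1333] phi -1.8 tilt 0.013 F [ 1.1  0.  -0. ] open 0.0641 q6 0.21
   [-3.34, 17.91, -0.23] 0.611
   [7.54, 16.59, -0.23] 0.611
  -- (0.4325, -0.2138, 0.14, -71.8)
   [-0.12, 0.08, 11.5] -0.0
  -- (0.4325, -0.2138, 0.025, -71.8)
x 0.5313 y -0.3130 top 0.0663  20x20 long-dir -5.3
x 0.5280 y -0.1005 top 0.0760  17x17 long-dir -45.5
x 0.4323 y -0.2136 top 0.0464  64x55 long-dir 18.5
x 0.4225 y -0.3133 top 0.0192  80x27 long-dir -17.4
```

View pics/s8.png

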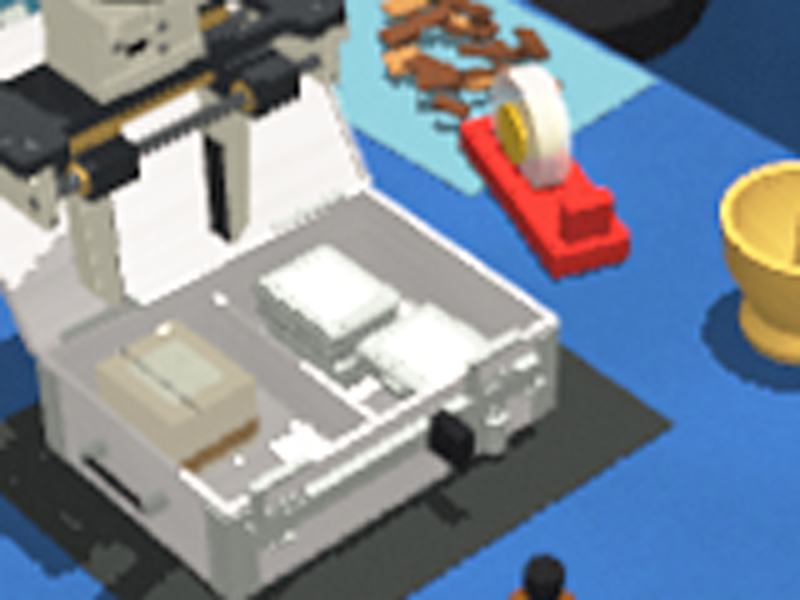

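Request:
play_rows(increments=[[[-0.7,3.5,0,0.12],[-1.4,7.2,0,0.24],[-2,10.8,0,0.37],[-2.7,14.4,0,0.49],[-3.3,17.9,-0.2,0.61]]], jaw=7.8)

```text
t: 38.65
tool_pos: [0.4737, -0.0365, 0.1384]
orientation: [2.978, -0.996, 0.028]
force: [-0.0, 0.3, 0.7]
opening: 0.0782
```

Request:
play_rows(increments=[[[1.5,3.3,0,0.12],[3,6.6,0,0.24],[4.5,10,0,0.37],[6,13.3,0,0.49],[7.5,16.6,-0.2,0.61]]])

```text
t: 39.15
tool_pos: [0.4327, -0.2153, 0.1402]
orientation: [-2.534, 1.849, -0.025]
force: [0.3, 0.2, 0.3]
opening: 0.0783
```

Request:
play_rows(increments=[[[0,0,0.3,0],[0,0,0.6,0]]])

```text
t: 39.35
tool_pos: [0.4323, -0.2157, 0.1335]
orientation: [-2.533, 1.85, -0.024]
force: [-0.3, 0.3, -1.2]
opening: 0.0781
```

```bash
python3 - <<'E'
from h import *
plan((.4325,-.2138,.025,-71.8))
incase()
items()
E
```

```text
t 39.35 pos [ 0.4323 -0.2157  0.1335] phi -72.3 tilt 0.016 F [-0.3  0.3 -1.2] open 0.0781 q6 0.69
   [-0.28, 0.06, 10.85] -0.009
  -- (0.4325, -0.2138, 0.025, -71.8)
in case: x 659.1 y 65.9 (61x18 @83.4) ztop 0.0277 n=232
in case: x 619.3 y 69.1 (64x55 @88.0) ztop 0.0487 n=984
in case: x 612.8 y 144.1 (65x56 @87.1) ztop 0.0487 n=989
in case: x 509.4 y 145.2 (65x53 @89.5) ztop 0.0512 n=1099
x 0.5312 y -0.3141 top 0.0662  20x20 long-dir 88.9
x 0.5280 y -0.1005 top 0.0758  18x17 long-dir -46.0
x 0.4523 y -0.2071 top 0.0462  54x22 long-dir -72.0
```

Request:
play_rows(increments=[[[-0.3,0,2.5,-0.01],[-0.3,0,5.5,-0.01],[-0.3,0,8.5,-0.01],[-0.3,-0.1,10.5,-0.01],[-0.3,-0.1,10.8,-0.01]]])

```text
t: 39.95
tool_pos: [0.4321, -0.2088, 0.022]
orientation: [-2.548, 1.83, -0.013]
force: [0.4, 0.6, 0.1]
opening: 0.0778
```

Request:
play_rows(increments=[[[0,0,0,0],[0,0,0,0],[0,0,0,0],[0,0,0,0],[0,0,0,0]]], jaw=4.5)

```text
t: 40.45
tool_pos: [0.4331, -0.2093, 0.0233]
orientation: [-2.547, 1.83, -0.017]
force: [-0.2, 0.3, 6.1]
opening: 0.054
```

Request:
play_rows(increments=[[[0,0,-2,0],[0,0,-5,0],[0,0,-8,0],[0,0,-11,0],[0,0,-13.5,0]]])

```text
t: 40.95
tool_pos: [0.4316, -0.2092, 0.1601]
orientation: [-2.547, 1.831, -0.019]
force: [0.3, -0.1, -1.1]
opening: 0.054
```

```bash
python3 - <<'E'
from h import *
x,y=slot(-.054,-.036);print(x,y)
plan((x,y,.155,-2),(x,y,.034,-2))
E
```

```text
0.5087765134596787 0.0724065030492476
t 40.95 pos [ 0.4316 -0.2092  0.1601] phi -71.4 tilt 0.013 F [ 0.3 -0.1 -1.1] open 0.0540 q6 0.68
   [-12.12, -8.14, 0.26] -0.606
   [-5.32, -13.59, 0.26] -0.606
  -- (np.float64(0.5087765134596787), np.float64(0.0724065030492476), 0.155, -2)
   [-0.15, -0.03, 12.1] -0.0
  -- (np.float64(0.5087765134596787), np.float64(0.0724065030492476), 0.034, -2)
```

Request:
play_rows(increments=[[[-2.4,-1.6,0,-0.12],[-4.8,-3.3,0,-0.24],[-7.2,-4.9,0,-0.36],[-9.7,-6.5,0,-0.49],[-12.1,-8.1,0.1,-0.61]]])

```text
t: 41.45
tool_pos: [0.4698, -0.0676, 0.1593]
orientation: [-2.985, 0.975, -0.02]
force: [0.9, -0.3, -1.5]
opening: 0.0536
```

Request:
play_rows(increments=[[[-1,-2.7,0,-0.12],[-2.1,-5.4,0,-0.24],[-3.2,-8.2,0,-0.36],[-4.3,-10.9,0,-0.49],[-5.3,-13.6,0.1,-0.61]]])

```text
t: 41.95
tool_pos: [0.5073, 0.0747, 0.1584]
orientation: [3.139, -0.025, 0.02]
force: [0.3, 0.1, -2.1]
opening: 0.0537
```

Request:
play_rows(increments=[[[0,0,1,0],[0,0,2,0],[0,0,3,0],[0,0,3.5,0]]])

```text
t: 42.35
tool_pos: [0.5065, 0.0735, 0.1215]
orientation: [3.138, -0.029, 0.016]
force: [-0.6, -0.1, -1.6]
opening: 0.0538
```

```bash
python3 - <<'E'
from h import *
plan((.509,.0745,.07,-2),(.509,.0745,.030,-2))
im,d=cam("side");cv2.imwrite("pics/s9.png",cv2.resize(im[110:230,230:390],None,fx=5,fy=5,interpolation=cv2.INTER_CUBIC))
E
```

```text
t 42.35 pos [0.5065 0.0735 0.1215] phi -1.1 tilt 0.011 F [-0.6 -0.1 -1.6] open 0.0538 q6 0.07
   [0.19, -0.12, 5.15] 0.017
  -- (0.509, 0.0745, 0.07, -2)
   [-0.04, -0.01, 4.0] -0.0
  -- (0.509, 0.0745, 0.03, -2)
```

View pics/s9.png

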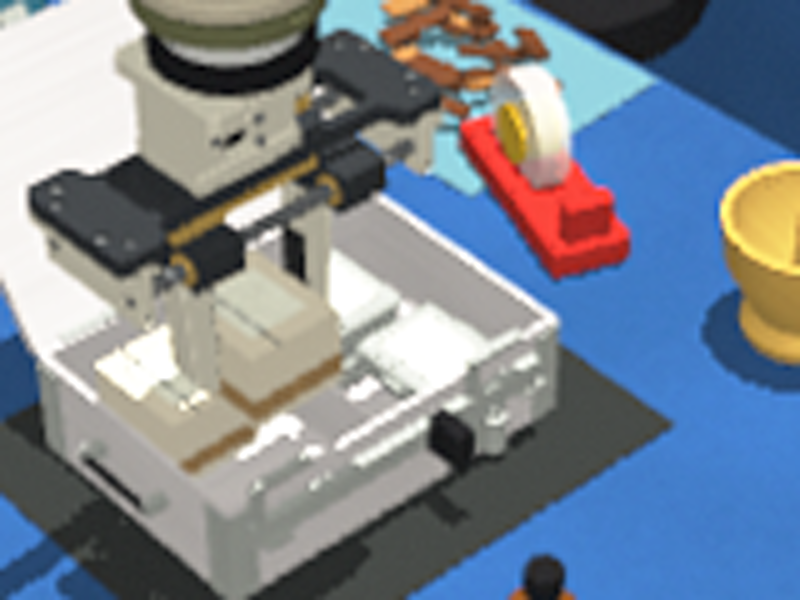

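Request:
play_rows(increments=[[[0.2,-0.1,1.5,0.02],[0.2,-0.2,3.5,0.02],[0.2,-0.2,5,0.02],[0.2,-0.2,6.3,0.02],[0.2,-0.2,6.6,0.02]]])

```text
t: 42.9
tool_pos: [0.5078, 0.0749, 0.0533]
orientation: [3.138, -0.061, 0.011]
force: [-0.1, -0.3, -2.3]
opening: 0.0542
```

```bash
python3 - <<'E'
from h import *
plan((.509,.0745,.0295,-2))
E
```

```text
t 42.90 pos [0.5078 0.0749 0.0533] phi -2.2 tilt 0.008 F [-0.1 -0.3 -2.3] open 0.0542 q6 0.09
   [0.11, 0.03, 2.38] -0.004
  -- (0.509, 0.0745, 0.0295, -2)
```

Request:
play_rows(increments=[[[0.1,0,0.8,0],[0.1,0,1.5,0],[0.1,0,2,0],[0.1,0,2.3,0],[0.1,0,2.4,0]]])

```text
t: 43.4
tool_pos: [0.5089, 0.0748, 0.0296]
orientation: [3.138, -0.061, 0.01]
force: [-4.4, -0.8, 7.2]
opening: 0.0536
```

Request:
play_rows(increments=[[[0,0,0,0],[0,0,0,0],[0,0,0,0],[0,0,0,0]]], jaw=6.4)

```text
t: 43.8
tool_pos: [0.5092, 0.0748, 0.0298]
orientation: [3.138, -0.061, 0.011]
force: [1.1, -0.9, 0.1]
opening: 0.0639
```

Request:
play_rows(increments=[[[0,0,-0.7,0],[0,0,-2.5,0],[0,0,-6,0],[0,0,-10,0],[0,0,-14,0]]])

```text
t: 44.3
tool_pos: [0.5078, 0.0753, 0.1716]
orientation: [3.138, -0.061, 0.011]
force: [1.1, -0.2, 0.4]
opening: 0.0639
```

Request:
play_rows(increments=[[[0,0,-2.5,0],[0,0,-5,0],[-2,0,-7.5,0],[-5,0,-9,0],[-8,0,-9,0]]], jaw=0)

```text
t: 44.8
tool_pos: [0.4276, 0.0788, 0.2644]
orientation: [3.138, -0.061, 0.018]
force: [-1.3, 0.7, 0.5]
opening: 0.0287
```

```bash
python3 - <<'E'
from h import *
plan()
im,d=cam("top");np.save("t10.npy",d);cv2.imwrite("pics/t10.png",cv2.resize(im[90:280,90:340],None,fx=3.2,fy=3.1,interpolation=cv2.INTER_CUBIC))
incase(d)
im,d=cam("side");np.save("s10.npy",d);cv2.imwrite("pics/s10.png",cv2.resize(im[80:280,180:440],None,fx=3,fy=3))
E
```

```text
t 44.80 pos [0.4276 0.0788 0.2644] phi -2.2 tilt 0.012 F [-1.3  0.7  0.5] open 0.0287 q6 0.11
in case: x 659.1 y 65.9 (62x18 @83.1) ztop 0.0277 n=230
in case: x 619.1 y 69.2 (64x56 @87.7) ztop 0.0487 n=983
in case: x 612.5 y 143.7 (65x56 @86.4) ztop 0.0488 n=985
in case: x 507.2 y 72.6 (62x54 @87.7) ztop 0.0512 n=1039
in case: x 499.4 y 160.9 (33x33 @89.5) ztop 0.0512 n=344
```

View pics/t10.png

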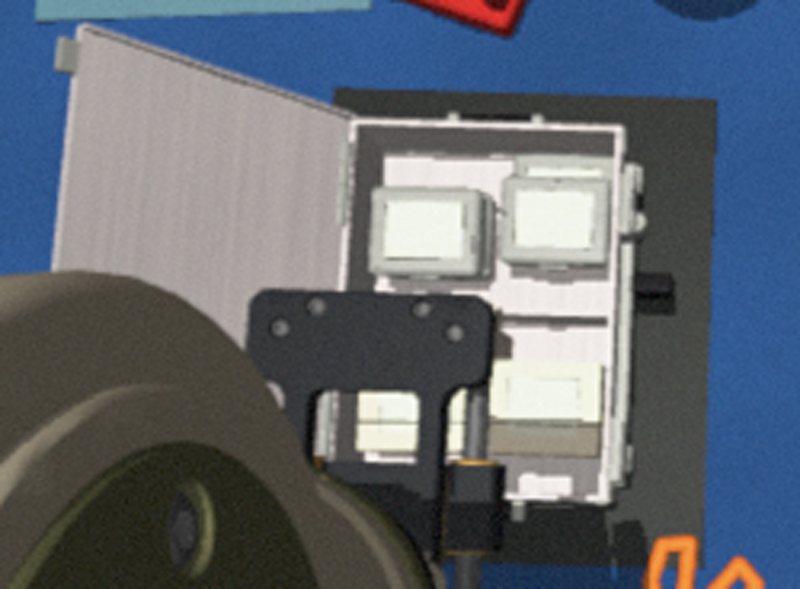

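View pics/s10.png

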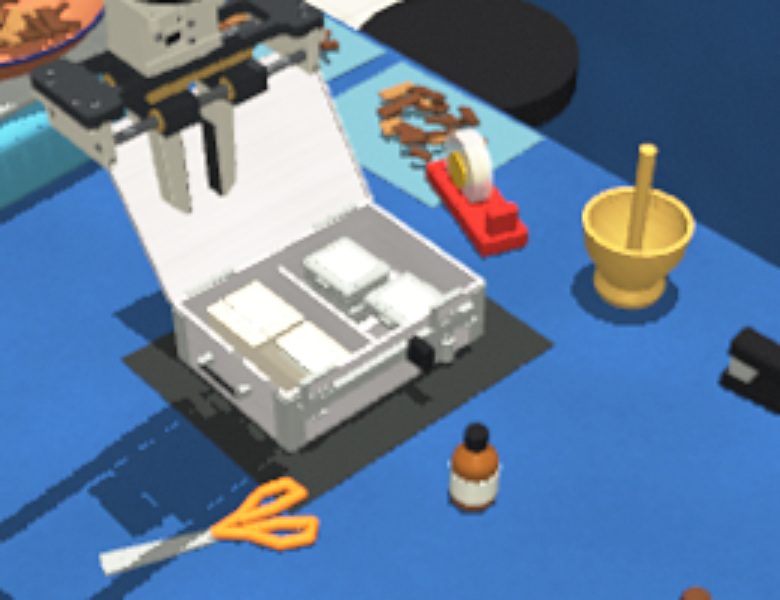

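```bash
python3 - <<'E'
from h import *
plan((.585,.33,.27,-2),(.585,.33,.165,-2))
d=np.load("top0.npy");p=pts("top",d)
m=(p[...,2]>.02)&(p[...,1]>.28)&(p[...,0]>.4)&(p[...,0]<.75)&(p[...,2]<.5)
q=p[m];print(q[:,1].min(), [ (round(a,2),round(float(np.max(q[(q[:,1]>a)&(q[:,1]<a+.02)][:,2],initial=0)),3)) for a in np.arange(.28,.5,.02)])
E
```

```text
t 44.90 pos [0.4254 0.079  0.2624] phi -2.2 tilt 0.009 F [ 0.9 -0.3 -0.1] open 0.0205 q6 0.11
   [7.5, -12.84, -0.36] -0.002
   [7.52, -12.83, -0.36] -0.002
  -- (0.585, 0.33, 0.27, -2)
   [-0.09, -0.03, 10.5] -0.0
  -- (0.585, 0.33, 0.165, -2)
0.2800197241901489 [(np.float64(0.28), 0.199), (np.float64(0.3), 0.0), (np.float64(0.32), 0.0), (np.float64(0.34), 0.0), (np.float64(0.36), 0.0), (np.float64(0.38), 0.0), (np.float64(0.4), 0.0), (np.float64(0.42), 0.0), (np.float64(0.44), 0.084), (np.float64(0.46), 0.101), (np.float64(0.48), 0.107)]
```

Request:
play_rows(increments=[[[1,-2,-0.5,0],[2.8,-5,-1,0],[4.5,-8,-1,0],[6.2,-11,-1,0],[8,-13.5,-1,0]]])

```text
t: 45.4
tool_pos: [0.5115, 0.2126, 0.2727]
orientation: [3.138, -0.059, 0.014]
force: [1.2, -0.9, 0.3]
opening: 0.0003
```

Request:
play_rows(increments=[[[1.5,-2.5,0,0],[3,-5,0,0],[4.5,-7.5,0,0],[6,-10,0,0],[7,-12.2,0,0]]])

```text
t: 45.9
tool_pos: [0.5872, 0.3331, 0.2723]
orientation: [3.138, -0.059, 0.014]
force: [-0.1, -0.4, 1.1]
opening: 0.0004
```

```bash
python3 - <<'E'
from h import *
plan((.585,.33,.165,-2))
im,d=cam("top");p=pts("top",d)
cv2.imwrite("pics/t11.png",im)
E
```

```text
t 45.90 pos [0.5872 0.3331 0.2723] phi -2.2 tilt 0.009 F [-0.1 -0.4  1.1] open 0.0004 q6 0.48
   [-0.3, 0.28, 10.73] -0.003
  -- (0.585, 0.33, 0.165, -2)
```

View pics/t11.png

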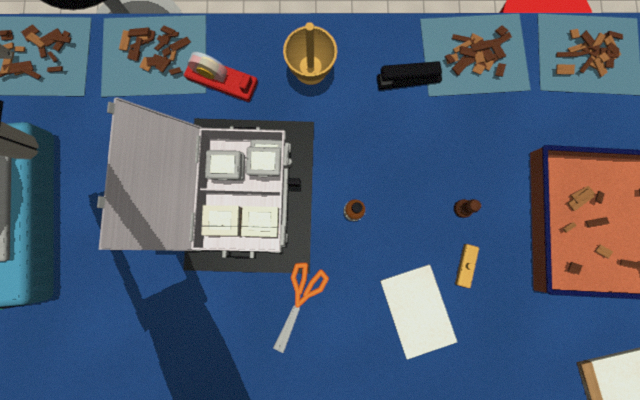

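Request:
play_rows(increments=[[[0,0,2.5,0],[0,0,5,0],[0,0,8,0],[0,0,10,0],[0,0,10.7,0]]])

```text
t: 46.45
tool_pos: [0.5869, 0.3346, 0.1607]
orientation: [3.137, -0.057, 0.006]
force: [-1.2, 0.6, -1.2]
opening: 0.0001
```

Request:
play_rows(increments=[[[0,1,0,0],[0,2.5,0,0],[0,4,0,0],[0,5.5,0,0],[0,7,0,0]]])

```text
t: 46.95
tool_pos: [0.5857, 0.2646, 0.1637]
orientation: [3.14, -0.057, 0.013]
force: [0.3, 6.3, 3.9]
opening: 0.0002
```

```bash
python3 - <<'E'
from h import *
plan()
im,d=cam("side")
cv2.imwrite("pics/s11.png",cv2.resize(im[60:280,140:440],None,fx=2.6,fy=2.6))
E
```

```text
t 46.95 pos [0.5857 0.2646 0.1637] phi -2.1 tilt 0.008 F [0.3 6.3 3.9] open 0.0002 q6 0.38
```

View pics/s11.png

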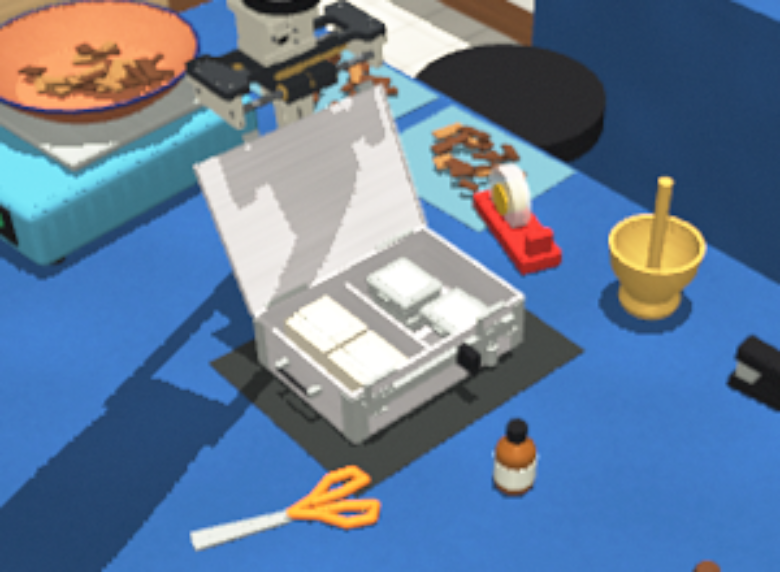

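Request:
play_rows(increments=[[[0,1,0,0],[0,2.2,0,0],[0,3.4,0,0],[0,4.6,0,0],[0,5.8,0,0]]])

```text
t: 47.5
tool_pos: [0.5835, 0.2031, 0.1636]
orientation: [3.138, -0.059, 0.012]
force: [0.1, 1.4, 1.8]
opening: 0.0004
```

Request:
play_rows(increments=[[[0,1,0,0],[0,2,0,0],[0,3,0,0],[0,4,0,0],[0,5,0,0]]])

```text
t: 48.0
tool_pos: [0.5813, 0.1523, 0.1633]
orientation: [3.138, -0.059, 0.01]
force: [-0.1, 2.6, 0.9]
opening: 0.0005
```

```bash
python3 - <<'E'
from h import *
plan()
im,d=cam("side")
cv2.imwrite("pics/s12.png",cv2.resize(im[60:280,140:440],None,fx=2.6,fy=2.6))
E
```

```text
t 48.00 pos [0.5813 0.1523 0.1633] phi -2.2 tilt 0.007 F [-0.1  2.6  0.9] open 0.0005 q6 0.21
```

View pics/s12.png

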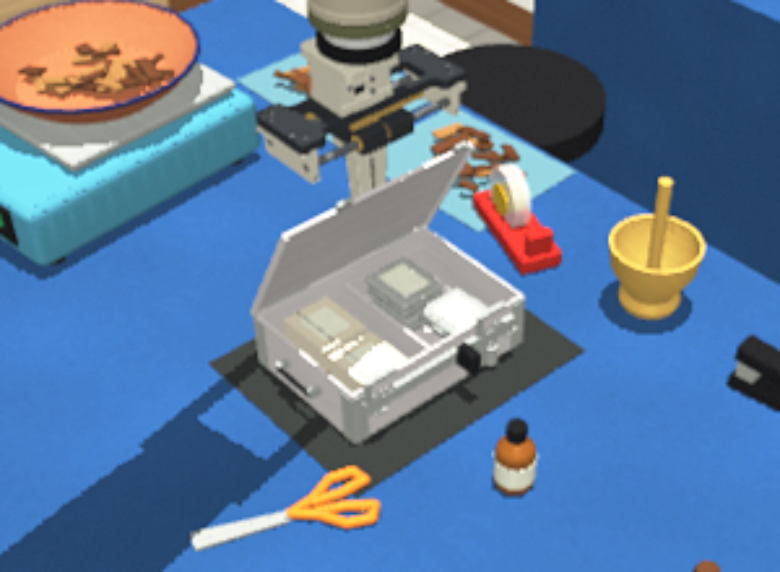

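Request:
play_rows(increments=[[[0,0.8,0,0],[0,1.6,0,0],[0,2.4,0.2,0],[0,3.2,0.4,0],[0,3.8,0.6,0]]])

```text
t: 48.55
tool_pos: [0.58, 0.1118, 0.1575]
orientation: [3.137, -0.061, 0.011]
force: [0.5, 2.0, 0.5]
opening: 0.0005
```

Request:
play_rows(increments=[[[0,0.7,0.5,0],[0,1.3,1,0],[0,2,1.5,0],[0,2.6,2.1,0],[0,3.1,2.7,0]]])

```text
t: 49.05
tool_pos: [0.5789, 0.0801, 0.1299]
orientation: [3.136, -0.061, 0.01]
force: [-0.3, 0.8, 0.5]
opening: 0.0004
```

Request:
play_rows(increments=[[[0,0.5,0.5,0],[0,0.9,1,0],[0,1.3,1.6,0],[0,1.7,2.2,0],[0,2,2.8,0]]])

```text
t: 49.55
tool_pos: [0.5782, 0.0597, 0.1015]
orientation: [3.136, -0.061, 0.01]
force: [-0.7, 0.0, -0.3]
opening: 0.0005
```

```bash
python3 - <<'E'
from h import *
plan()
im,d=cam("side")
cv2.imwrite("pics/s13.png",cv2.resize(im[60:280,140:440],None,fx=2.6,fy=2.6))
E
```

```text
t 49.55 pos [0.5782 0.0597 0.1015] phi -2.2 tilt 0.008 F [-0.7  0.  -0.3] open 0.0005 q6 0.06
```

View pics/s13.png

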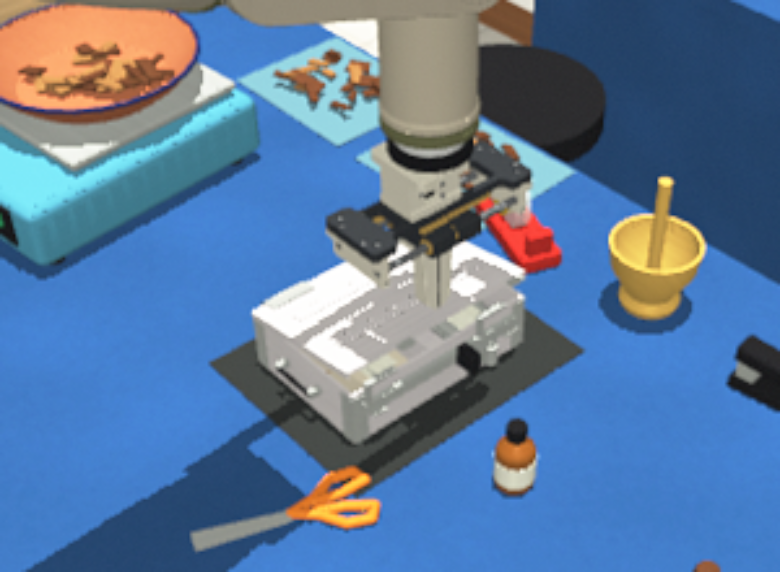

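Request:
play_rows(increments=[[[0,0.3,0.6,0],[0,0.6,1.2,0],[0,0.8,1.8,0],[0,0.8,2.2,0],[0,0.8,2.3,0]]])

```text
t: 50.1
tool_pos: [0.5773, 0.0507, 0.079]
orientation: [3.135, -0.061, 0.007]
force: [-13.4, -2.6, 23.2]
opening: 0.0007
```

Request:
play_rows(increments=[[[0,0.3,0.1,0],[0,0.3,0.2,0],[0,0.3,0.2,0]]])

```text
t: 50.4
tool_pos: [0.5779, 0.0479, 0.0791]
orientation: [3.136, -0.061, 0.009]
force: [-6.3, 1.0, 15.9]
opening: 0.0005
```

```bash
python3 - <<'E'
from h import *
plan()
im,d=cam("side")
cv2.imwrite("pics/s14.png",cv2.resize(im[120:240,220:380],None,fx=5,fy=5,interpolation=cv2.INTER_CUBIC))
E
```

```text
t 50.40 pos [0.5779 0.0479 0.0791] phi -2.2 tilt 0.008 F [-6.3  1.  15.9] open 0.0005 q6 0.04
```

View pics/s14.png

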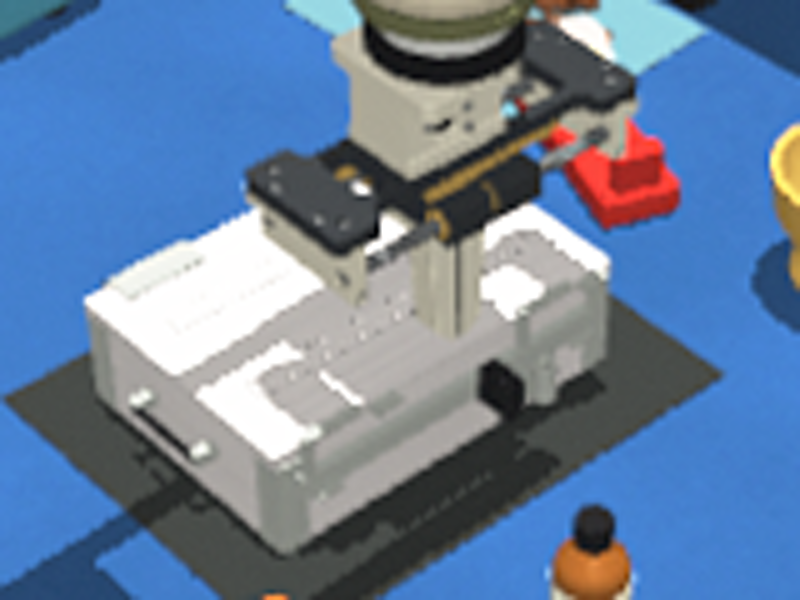

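Request:
play_rows(increments=[[[0,0,-1,0],[0,0,-2.5,0],[-2,0,-4,0],[-5,0,-5,0],[-8,0,-5,0]]])

```text
t: 50.95
tool_pos: [0.4984, 0.0513, 0.1313]
orientation: [3.136, -0.061, 0.015]
force: [-0.2, 0.7, 0.8]
opening: 0.0004
```

```bash
python3 - <<'E'
from h import *
plan()
im,d=cam("top");p=pts("top",d)
cv2.imwrite("pics/t15.png",cv2.resize(im[110:270,180:340],None,fx=5,fy=3.7,interpolation=cv2.INTER_CUBIC))
im2,d2=cam("side");p2=pts("side",d2)
cv2.imwrite("pics/s15.png",cv2.resize(im2[120:240,220:380],None,fx=5,fy=5,interpolation=cv2.INTER_CUBIC))
m=(p2[...,1]<.028)&(p2[...,1]>-.01)&(p2[...,2]>.034)&(p2[...,2]<.065)&(im2.max(-1)<60)&(p2[...,0]>.5)&(p2[...,0]<.65)
q=p2[m];print(len(q),q.min(0),q.max(0)) if len(q) else None
m=(p[...,1]<.028)&(p[...,1]>-.01)&(p[...,2]>.034)&(p[...,2]<.068)&(im.max(-1)<60)&(p[...,0]>.5)&(p[...,0]<.65)
q=p[m];print(len(q),q.min(0),q.max(0)) if len(q) else None
for xx in (.46,.5,.66,.56):
  for yy in (.05,.1):
    u,v=proj("top",[[xx,yy,.068]])[0].round().astype(int); print(xx,yy,round(float(p[v,u,2]),4))
E
```

```text
t 50.95 pos [0.4984 0.0513 0.1313] phi -2.2 tilt 0.011 F [-0.2  0.7  0.8] open 0.0004 q6 0.04
74 [ 0.57106674 -0.001432    0.03838841] [0.58792244 0.0239481  0.06393642]
30 [0.57219009 0.00261745 0.04209533] [0.582444   0.00900051 0.06483292]
0.46 0.05 0.5568
0.46 0.1 0.5575
0.5 0.05 0.5547
0.5 0.1 0.5553
0.66 0.05 0.5446
0.66 0.1 0.5355
0.56 0.05 0.5515
0.56 0.1 0.5517
```

View pics/t15.png

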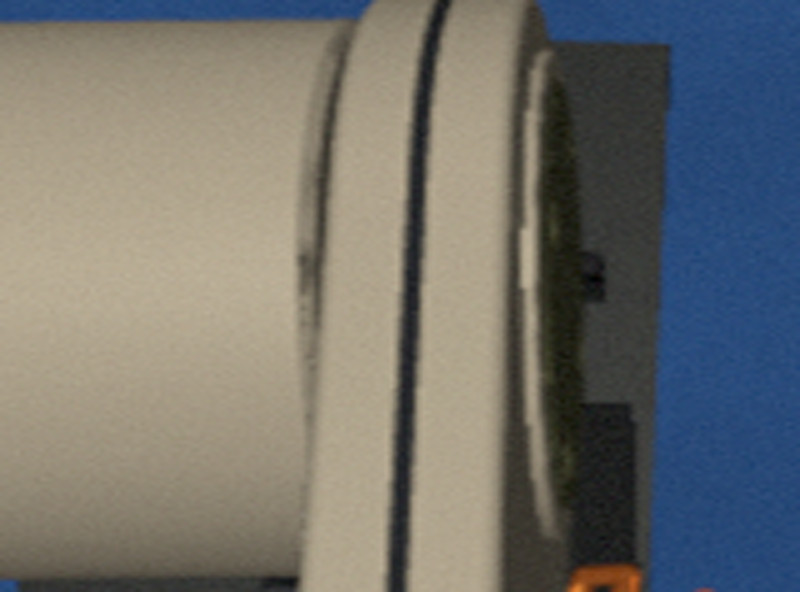

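View pics/s15.png

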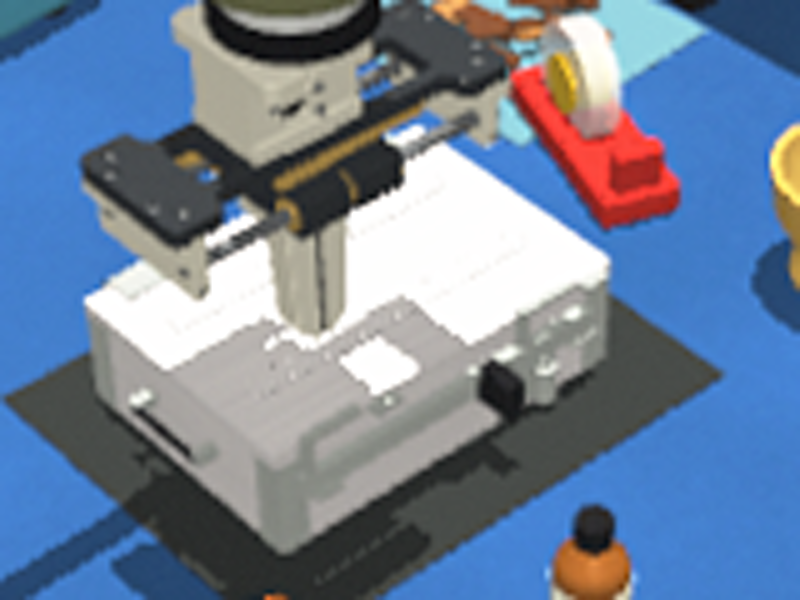

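```bash
python3 - <<'E'
from h import *
plan((.533,.0075,.12,-2),(.533,.0075,.050,-2))
E
```

```text
t 51.05 pos [0.4949 0.0515 0.1288] phi -2.2 tilt 0.007 F [-0.3  0.5 -1.3] open 0.0003 q6 0.04
   [3.97, 4.25, 0.92] -0.004
  -- (0.533, 0.0075, 0.12, -2)
   [-0.03, -0.04, 7.0] -0.0
  -- (0.533, 0.0075, 0.05, -2)
```

Request:
play_rows(increments=[[[1,1.1,0,0],[2,2.2,0,0],[3,3.2,0.2,0],[3.9,4.25,0.5,0],[3.9,4.25,0.9,0]]])

```text
t: 51.55
tool_pos: [0.534, 0.0055, 0.1198]
orientation: [3.135, -0.064, 0.007]
force: [-0.2, 0.7, 0.2]
opening: 0.0008
```

Request:
play_rows(increments=[[[0,0,1.5,0],[0,0,3,0],[0,0,5,0],[0,0,6.5,0],[0,0,7,0]]])

```text
t: 52.05
tool_pos: [0.5319, 0.0056, 0.0466]
orientation: [3.135, -0.063, -0.0]
force: [-1.2, -0.1, -0.3]
opening: 0.0004
```

```bash
python3 - <<'E'
from h import *
plan((.550,.0075,.050,-2))
im2,d2=cam("side")
cv2.imwrite("pics/s16.png",cv2.resize(im2[120:240,220:380],None,fx=5,fy=5,interpolation=cv2.INTER_CUBIC))
E
```

```text
t 52.05 pos [0.5319 0.0056 0.0466] phi -2.3 tilt 0.006 F [-1.2 -0.1 -0.3] open 0.0004 q6 -0.04
   [1.8, -0.26, -0.34] -0.005
  -- (0.55, 0.0075, 0.05, -2)
```

View pics/s16.png

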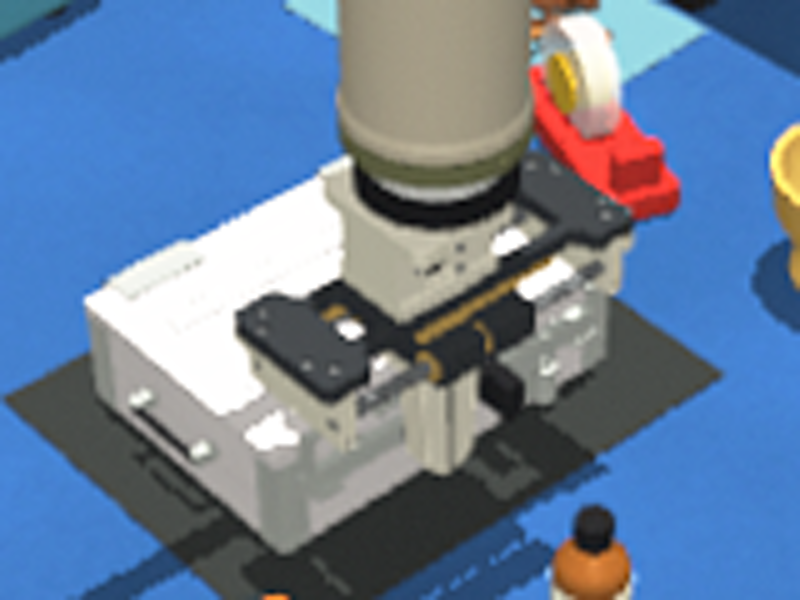

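Request:
play_rows(increments=[[[0.5,-0.15,0,0],[1,-0.15,0,0],[1.5,-0.15,0,0],[2,-0.15,0,0],[2.5,-0.15,0,0]]])

```text
t: 52.6
tool_pos: [0.5582, 0.006, 0.0475]
orientation: [3.135, -0.063, 0.002]
force: [0.2, 0.7, 0.2]
opening: 0.0004
```

Request:
play_rows(increments=[[[0.4,0,0,0],[0.8,0,0,0],[1.2,0,0,0],[1.6,0,0,0],[1.8,0,0,0]]])

```text
t: 53.1
tool_pos: [0.5751, 0.0053, 0.0473]
orientation: [3.135, -0.063, -0.003]
force: [-7.7, 0.3, 5.2]
opening: 0.0005
```

```bash
python3 - <<'E'
from h import *
plan()
im2,d2=cam("side")
cv2.imwrite("pics/s17.png",cv2.resize(im2[120:240,220:380],None,fx=5,fy=5,interpolation=cv2.INTER_CUBIC))
E
```

```text
t 53.10 pos [0.5751 0.0053 0.0473] phi -2.3 tilt 0.006 F [-7.7  0.3  5.2] open 0.0005 q6 -0.03
```

View pics/s17.png

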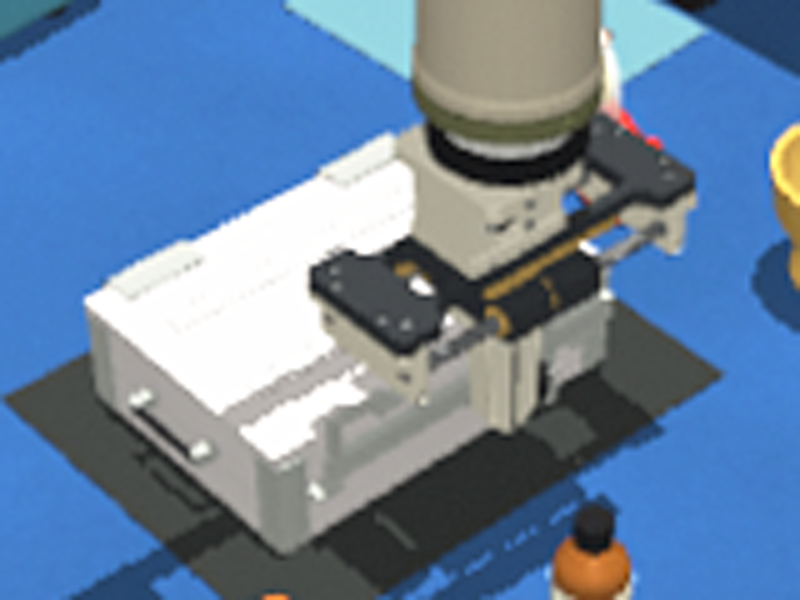

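Request:
play_rows(increments=[[[0.3,0,0,0],[0.5,0,0,0],[0.7,0,0,0],[0.8,0,0,0]]])

```text
t: 53.55
tool_pos: [0.5819, 0.0049, 0.0471]
orientation: [3.135, -0.063, -0.008]
force: [-17.3, -0.8, 12.6]
opening: 0.0007
```

Request:
play_rows(increments=[[[0.1,0,0,0],[0.2,0,0,0],[0.25,0,0,0]]])

```text
t: 53.85
tool_pos: [0.5819, 0.0049, 0.047]
orientation: [3.135, -0.063, -0.017]
force: [-19.2, -0.3, 14.8]
opening: 0.0004
```

Request:
play_rows(increments=[[[-0.5,0,0,0],[-2,0,0,0],[-2.5,0,-2,0],[-2.5,0,-5,0],[-2.5,0,-8,0]]])

```text
t: 54.35
tool_pos: [0.5576, 0.0063, 0.1279]
orientation: [3.135, -0.063, -0.018]
force: [0.9, 0.3, 0.2]
opening: 0.0006
```

Request:
play_rows(increments=[[[-2,0,-3,0],[-5,0,-6,0],[-9,0,-8,0],[-13,0,-8,0],[-17,0,-8,0]]])

```text
t: 54.85
tool_pos: [0.3884, 0.0135, 0.2108]
orientation: [3.135, -0.063, -0.012]
force: [-0.4, -0.6, 1.8]
opening: 0.0006
```

```bash
python3 - <<'E'
from h import *
plan()
im,d=cam("top");p=pts("top",d)
cv2.imwrite("pics/t18.png",cv2.resize(im[110:270,180:340],None,fx=5,fy=3.7,interpolation=cv2.INTER_CUBIC))
im2,d2=cam("side");p2=pts("side",d2)
cv2.imwrite("pics/s18.png",cv2.resize(im2[120:240,220:380],None,fx=5,fy=5,interpolation=cv2.INTER_CUBIC))
for P,I in((p2,im2),(p,im)):
    m=(P[...,1]<.028)&(P[...,1]>-.01)&(P[...,2]>.034)&(P[...,2]<.068)&(I.max(-1)<60)&(P[...,0]>.5)&(P[...,0]<.65)
    q=P[m]
    if len(q): print(len(q),q.min(0),q.max(0))
for xx in (.46,.5,.66,.56):
  for yy in (.04,.1,.17):
    u,v=proj("top",[[xx,yy,.068]])[0].round().astype(int);u2,v2=proj("side",[[xx,yy,.068]])[0].round().astype(int); print(xx,yy,round(float(p[v,u,2]),4),round(float(p2[v2,u2,2]),4))
E
```

```text
t 54.85 pos [0.3884 0.0135 0.2108] phi -2.3 tilt 0.010 F [-0.4 -0.6  1.8] open 0.0006 q6 -0.05
67 [ 0.59330728 -0.00238958  0.0410725 ] [0.60656429 0.01966612 0.06327762]
113 [0.59502032 0.00111871 0.03787208] [0.63631168 0.02576513 0.06639834]
0.46 0.04 0.3281 0.069
0.46 0.1 0.0678 0.067
0.46 0.17 0.0685 0.0716
0.5 0.04 0.0693 0.0664
0.5 0.1 0.0716 0.0669
0.5 0.17 0.0687 0.2376
0.66 0.04 0.0663 0.0684
0.66 0.1 0.0701 0.0666
0.66 0.17 0.0719 0.0709
0.56 0.04 0.0697 0.0705
0.56 0.1 0.0683 0.0668
0.56 0.17 0.0674 0.0695
```

View pics/t18.png

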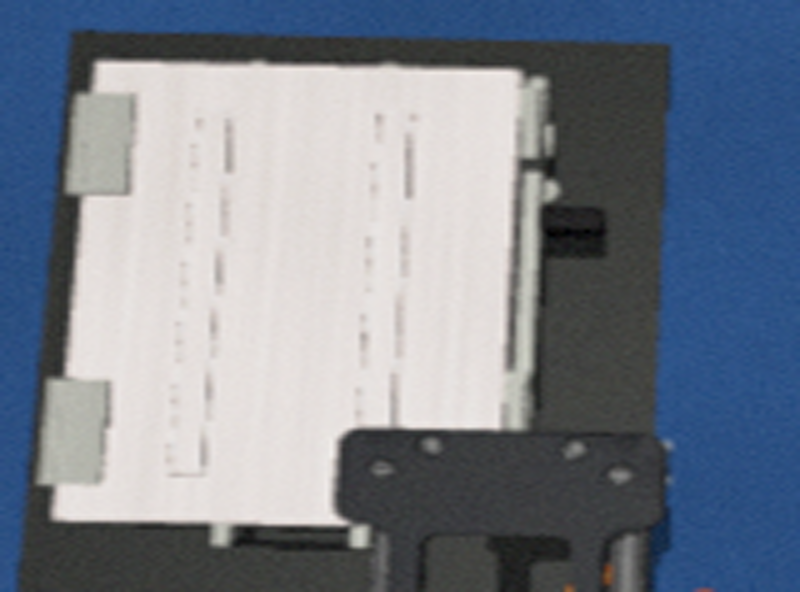

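View pics/s18.png

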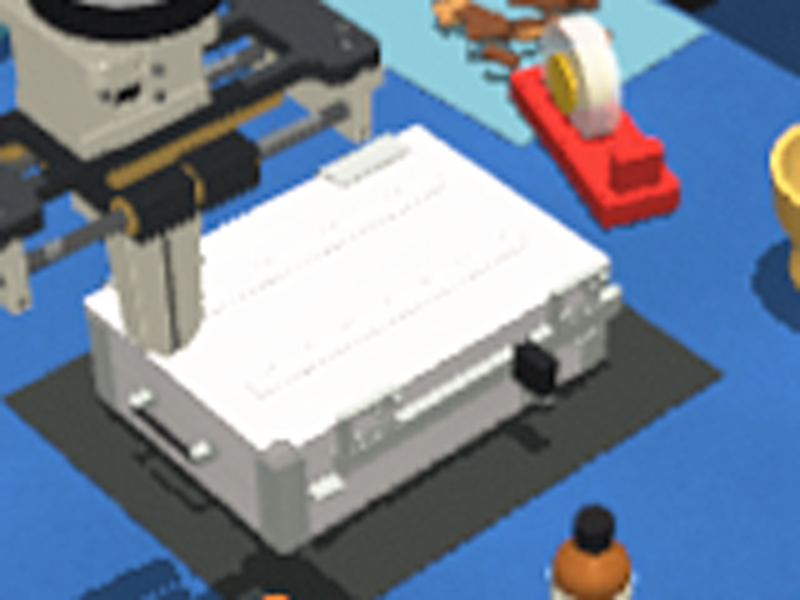

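```bash
python3 - <<'E'
from h import *
im2,d2=cam("side");im,_=cam("top")
a=cv2.resize(im2[165:235,270:350],None,fx=9,fy=8,interpolation=cv2.INTER_CUBIC);cv2.imwrite("pics/s19.png",a)
b=cv2.resize(im[115:235,270:310],None,fx=8,fy=5,interpolation=cv2.INTER_CUBIC)
t0=cv2.imread("pics/top0.png");c=cv2.resize(t0[115:235,270:310],None,fx=8,fy=5,interpolation=cv2.INTER_CUBIC)
cv2.imwrite("pics/t19.png",np.hstack([c,b]))
for n,f in(("start",t0),("now",im)):
    g=f[150:200,291:300].max(-1).mean(1); print(n,[int(x) for x in g])
E
```

```text
start [53, 52, 52, 53, 53, 52, 52, 53, 53, 56, 63, 63, 62, 56, 56, 54, 53, 55, 56, 55, 55, 55, 56, 56, 54, 54, 55, 50, 36, 30, 33, 33, 36, 36, 15, 12, 16, 27, 27, 27, 24, 39, 58, 58, 58, 57, 57, 60, 57, 58]
now [59, 59, 58, 60, 58, 59, 59, 60, 61, 64, 68, 71, 71, 64, 61, 55, 33, 33, 38, 40, 40, 31, 14, 13, 22, 30, 29, 32, 30, 44, 64, 66, 63, 65, 63, 65, 65, 65, 65, 66, 65, 65, 66, 66, 65, 65, 66, 67, 67, 67]
```

View pics/s19.png

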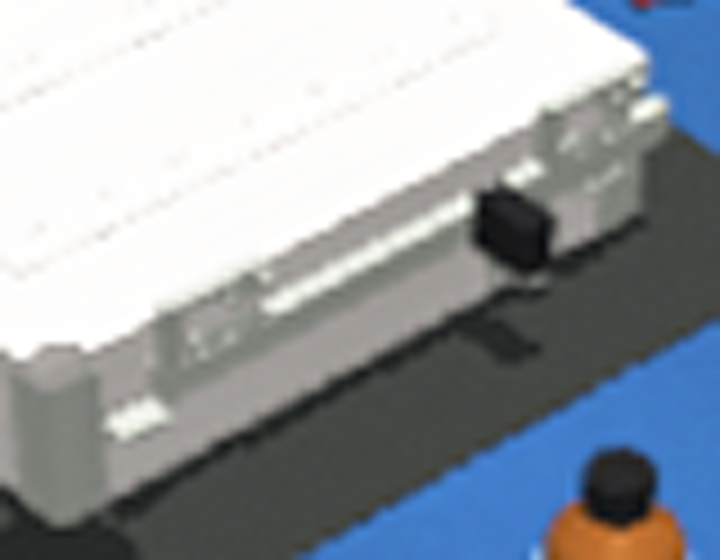

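View pics/t19.png

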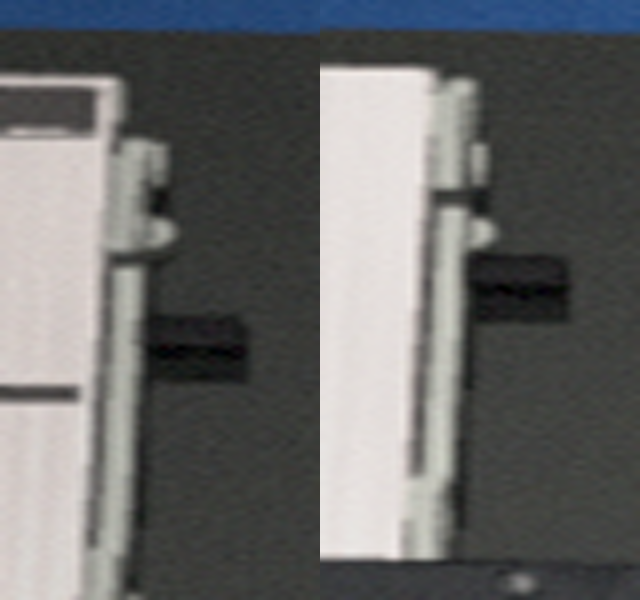

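```bash
python3 - <<'E'
from h import *
plan((.545,.0085,.13,-2),(.565,.0085,.050,-2))
E
```

```text
t 55.05 pos [0.3891 0.0135 0.2105] phi -2.3 tilt 0.010 F [ 0.4 -0.4  1.1] open 0.0006 q6 -0.05
   [15.66, -0.17, 7.93] -0.005
  -- (0.545, 0.0085, 0.13, -2)
   [2.06, -0.12, 7.98] -0.0
  -- (0.565, 0.0085, 0.05, -2)
```

Request:
play_rows(increments=[[[3,0,0,0],[7,0,1,0],[11,0,3,0],[14.5,-0.1,6,0],[15.6,-0.1,8,0]]])

```text
t: 55.55
tool_pos: [0.5475, 0.0076, 0.1261]
orientation: [3.135, -0.063, -0.013]
force: [-0.9, 0.2, -0.1]
opening: 0.0005
```

Request:
play_rows(increments=[[[0,0,2,0],[0.5,0,4,0],[1,-0.1,6,0],[1.5,-0.1,7.5,0],[2,-0.1,8,0]]])

```text
t: 56.05
tool_pos: [0.5666, 0.0073, 0.0428]
orientation: [3.135, -0.063, -0.019]
force: [-0.8, -0.1, -0.3]
opening: 0.0007
```

Request:
play_rows(increments=[[[0.4,0,0,0],[0.8,0,0,0],[1.2,0,0,0],[1.5,0,0,0],[1.6,0,0,0]]])

```text
t: 56.55
tool_pos: [0.5815, 0.0066, 0.0434]
orientation: [3.135, -0.063, -0.024]
force: [-14.6, -0.3, 10.0]
opening: 0.0006
```

Request:
play_rows(increments=[[[0.2,0,0,0],[0.3,0,0,0],[0.4,0,0,0],[0.4,0,0,0]]])

```text
t: 56.95
tool_pos: [0.5817, 0.0066, 0.0434]
orientation: [3.135, -0.063, -0.037]
force: [-22.2, 0.2, 14.7]
opening: 0.0003
```

Request:
play_rows(increments=[[[-0.5,0,0,0],[-2,0,0,0],[-2.5,0,-2,0],[-2.5,0,-5,0],[-2.5,0,-8,0]]])

```text
t: 57.45
tool_pos: [0.5583, 0.008, 0.1252]
orientation: [3.135, -0.063, -0.037]
force: [1.2, -0.0, 0.8]
opening: 0.0001
```

Request:
play_rows(increments=[[[-2,0,-3,0],[-5,0,-6,0],[-9,0,-8,0],[-13,0,-8,0],[-17,0,-8,0]]])

```text
t: 57.95
tool_pos: [0.39, 0.0153, 0.2108]
orientation: [3.135, -0.063, -0.031]
force: [-0.7, 0.4, 0.5]
opening: 0.0006
```

Request:
play_rows(increments=[[[0,0,0,0],[0,0,0,0],[0,0,0,0],[0,0,0,0],[0,0,0,0]]])

```text
t: 58.45
tool_pos: [0.3906, 0.0153, 0.2107]
orientation: [3.135, -0.063, -0.032]
force: [0.3, -0.0, 0.0]
opening: 0.0006
```

```bash
python3 - <<'E'
from h import *
plan()
im,d=cam("top");p=pts("top",d)
cv2.imwrite("pics/t20.png",im)
im2,d2=cam("side");cv2.imwrite("pics/s20.png",im2)
g=im[150:200,291:300].max(-1).mean(1); print([int(x) for x in g])
m=(p[...,2]>.06)&(p[...,2]<.08)&(p[...,0]>.47)&(p[...,0]<.66)&(p[...,1]>.04)&(p[...,1]<.175)
q=p[m];A=np.c_[q[:,:2],np.ones(len(q))];print("lid plane slope",np.linalg.lstsq(A,q[:,2],rcond=None)[0],q[:,2].mean())
items()
E
```

```text
t 58.45 pos [0.3906 0.0153 0.2107] phi -2.3 tilt 0.021 F [ 0.3 -0.   0. ] open 0.0006 q6 -0.05
[57, 57, 57, 57, 57, 58, 59, 58, 61, 63, 68, 70, 68, 63, 60, 53, 33, 33, 38, 39, 40, 30, 15, 10, 23, 26, 28, 28, 29, 43, 62, 64, 63, 63, 63, 63, 64, 63, 62, 64, 64, 65, 64, 66, 65, 64, 64, 65, 64, 65]
lid plane slope [0.00023265 0.00213095 0.06865584] 0.0690252448498289
x 0.5311 y -0.3134 top 0.0661  20x20 long-dir 89.6
x 0.5280 y -0.1003 top 0.0760  18x17 long-dir -50.9
x 0.4223 y -0.3135 top 0.0191  79x27 long-dir -16.1
```

View pics/t20.png

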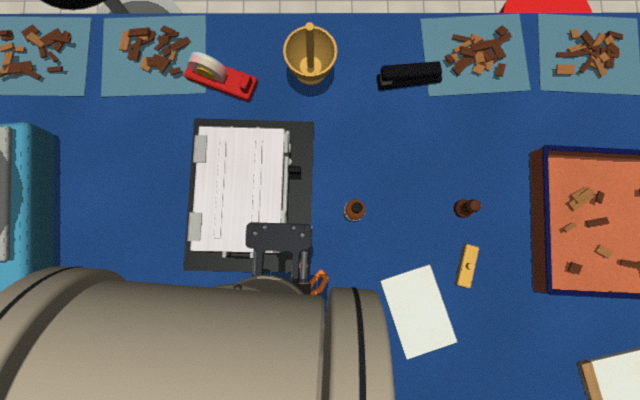

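View pics/s20.png

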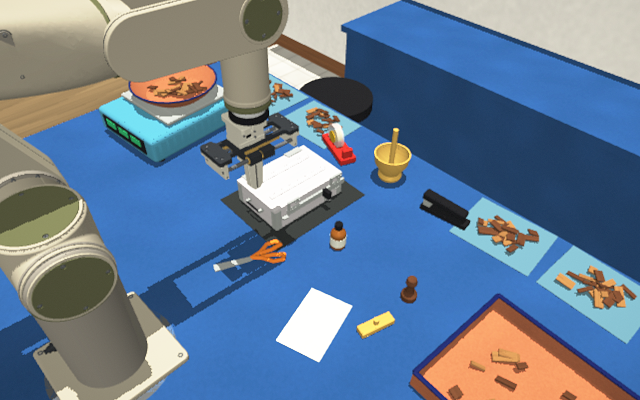

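The final pictures show the lid flat at about 69 mm, the latch tab moved to its far position (top view rows 166–179, down from 178–191), an otherwise empty counter, and the three bystanders where they started. I'm handing the job in.

```bash
python3 - <<'E'
from h import *
print(close_job())
E
```

```text
the job is handed in; nothing more can be done
None
```

The whole order is packed: two cartons side by side in the near bay and four tins as two stacks of two in the far bay. I shut the lid first, then pushed the latch home, and handed the job in at about 58 s of the 208 s allowed.

**Last checks:**
- **Contents:** before shutting, the tins lay flat. The tops read 49 mm (tins) and 51 mm (cartons) against the 64 mm rim.
- **Lid:** it reads flat at about 69 mm, which is shut within the depth camera's offset.
- **Latch:** the images show about 22 mm of travel. It stopped dead at the same place on two separate pushes of about 20 N, well above the detent's force. That means it is home if it started about 6 mm along, which is inside the stated range. I inferred the click from this; I did not see it directly.
- **Bystanders:** the paperweight, stamp and dropper bottle all measure within about 1 mm of where they started.

**What did not go as planned:**
- **Shifted tin:** the second tin hung about 4 mm low in the grip. After release it was found against the far wall, about 26 mm from where I set it down.
- **Offset stack:** dragging that tin back moved it only about 3.5 mm. I set the fourth tin on it about 2 cm off-centre; it lay flat and stayed put.
- **Tool tilt:** the tool picked up about 1° of tilt over the run, with no effect on the result.

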